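# Stir the drying ceramic beads with the paddle stirrer

### The arm

A 6-joint arm with a two-finger parallel gripper is mounted at the origin on the work surface. World frame = base frame: x ahead of the robot, y to its left, z up, the work surface at z = 0. Lengths are in mm, angles in rad, forces in N, time in s.
With the tool pointing down it reaches from about 325 to 850 mm from the base axis. Payload 4.4 kg.
Tool frame: the origin (TCP) lies on the centre line of the jaws, within the pads' length; the fingertips stand 8 mm ahead of it and the grasp point (between the pads) lies 11 mm behind it; z points along the fingers, y is the line along which they close (so a half turn about z gives the same grasp; the last joint's range is limited). The gripper opens to 94 mm and grips with 3 to 60 N. Pads are 16 mm wide; open, the fingers measure 119 mm over their backs; the gripper's body (75 mm by 177 mm) begins 78 mm behind the grasp point.
Start: joints at [1.149, 0.207, 1.542, -0, 1.393, -0.15], TCP at [154.377, 553.891, 213.447] pointing down, gripper open.
Joint ranges: [-2.73, 2.73], [-0.86, 2.22], [0.23, 2.46], [-1.11, 4.25], [0.08, 2.63], [-2.82, 2.82]. Speed limits (rad/s): [2.79, 2.79, 3.14, 3.14, 3.14, 3.14].

### API

Orientations are given as a unit quaternion [w, x, y, z].
In Python, from cell import bot, grab_frame, ticket gives the robot as it stands.
- The arm moves only by the tool drive_tool, never from a script. Its argument "deltas" is a list that holds one entry, the list of rows, each a list of 5 numbers: the shift along the tool's x, y, z in cm, then the turn about the tool's z in rad, then the opening in per cent of the stroke, from 0 (shut) to 100 (fully open). A call has 1 to 5 rows; each row shifts and turns the commanded pose from where the row before left it, along the tool's axes as they then stand; what a row does not reach is not made up. A row lasts 1/8 s, in which the tool goes at most 62.5 mm and 10.7 degrees, less where a joint would pass 70% of its speed; a pose out of reach is approached as far as the arm can. A call is refused whole if a number of a shift passes 6.25 or a number of a turn 0.188, either way. A call with a gripper value outside its range is refused whole. The fingers move at their own pace and stop on an object; "newtons" is the grip in N (left out, the last holds). Time passes only in rows, so rows that do not move let the fingers close. It gives the time, the measured TCP pose, the force, the opening and the grip force at its end, in the units of the state.
- bot.sense(): the state, without advancing time (a new reading comes with each control period).
- grab_frame(name): name is "scene" or "side" or "wrist"; returns a dict with "pixels" (480x640x3 uint8, red, green, blue), "range_z" (480x640 float32, mm along the optical axis (not along the pixel's ray), 0 where there is no reading), "vfov" (degrees; the focal length in pixels is half the picture's height over the tangent of half this angle, whatever the lens; pixels are square), "cx", "cy" (the principal point, pixels), "position" and "orientation" of the camera in the world; the wrist camera has in their place "T_tool_cam" (4x4, takes a point from camera to tool coordinates, whose origin is the TCP and whose axes are the flange's). Camera axes: x right, y up, looking along -z (the intrinsics and any distortion apply to the point x, -y, -z); pixel columns grow to the right and rows downward; lengths in mm; the calibration is good to about 2 mm. The wrist camera is an equidistant fisheye: a pixel r from the principal point sees the ray r / f radians off the axis. A picture is of the moment at which its call begins: read the wrist's pose just before it.
- ticket.finish_job(): hands the job in; it is judged then, once.
The state is a dict: "clock": time; "joint_pos": joint angles; "joint_vel": joint speeds; "effort": joint torques, N m; "eef_pos": TCP position; "tool_rot": TCP orientation; "ft_force": force on the tool from outside, world axes, zero at the start; "wrist_torque": the same for the moment, N m; "opening": finger opening in mm; "gripper_force": force on a finger pad.
Only numpy, scipy, OpenCV 4.12 (cv2) and the standard library are available. Lean on these libraries where they do the work, as an engineer would, in place of code of your own. Each camera call takes 0.05 s, during which the arm holds its last target. There are 200 camera calls.

### The job

Stir the freshly rinsed ceramic beads that are drying in the steel pot. Lift the stirrer off its rest, stand it foot down in the pot or in the cup and let go, take it afresh by its black grip and, holding it upright with the paddle right down at the pot's floor, stir round and round from middle to wall for at least three full turns and until hardly a bead is left where it sat. Then stand the stirrer foot down in the tool cup and let go, with all the beads still in the pot and the other things on the bench left where they are.

Things in the scene. Friction and masses are not known exactly. Their poses are not given: they have to be found in the camera images.
- pot: Round steel drying pot, open at the top, fixed on a low grey blower base: inner diameter 100 mm, wall 3 mm, rim 135 mm above the bench, 95 mm deep. Base 150 x 150 mm, 30 mm high, under a dark round plate (diameter 140 mm, up to 35 mm) with three clamps (up to 47 mm). It cannot move. Origin: on the pot's axis at bench height; z up, -x is the base's front with the black knob.
- pot_floor (a point): centre of the pot's inner floor, 40 mm above the bench; axes as pot
- cup: Aluminium tool cup on a dark 90 mm foot disc, fixed to the bench, empty: inner diameter 62 mm, wall 3 mm, rim 125 mm and inner floor 6 mm above the bench. Origin: centre of its underside, z up.
- cup_floor (a point): centre of the cup's inner floor, 6 mm above the bench
- rest: White rest fixed to the bench: plate 130 x 50 x 8 mm with two forked cradles, each 8 mm thick along x, 36 mm wide, 55 mm high, at x = -50 and +50 mm. The stirrer's shaft lies along the rest's x in the forks (16 mm wide, floor at 39 mm) and lifts straight out. Origin: centre of the underside, z up.
- stirrer: Stirrer 230 mm long, 0.13 to 0.25 kg. Origin: centre of its foot (end of the paddle); x runs from foot to grip: flat steel paddle 20 mm wide (y), 8 mm thick (z) to x = 50 mm, round steel shaft of 12 mm diameter to 170 mm, round black grip of 20 mm diameter to 230 mm. Centre of mass at about x = 90 mm. Lies level on the rest at first, axis 45 mm above the bench.
- stirrer_grip (a point): middle of the stirrer's black grip, on its axis, 200 mm from the foot; on the rest the grip is at the rest's +x end and the cradles are at about 60 and 160 mm from the foot
- bead0: One of eight equal round white ceramic insulating beads with a small bore, lying loose on the pot's floor: ball of 18 mm diameter, 10.5 g; at first three round the middle and five round the wall. Origin: its centre; it rolls freely, so its axes mean little.
- bead1: another of the eight ceramic beads, same shape and origin
- bead2: another of the eight ceramic beads, same shape and origin
- bead3: another of the eight ceramic beads, same shape and origin
- bead4: another of the eight ceramic beads, same shape and origin
- bead5: another of the eight ceramic beads, same shape and origin
- bead6: another of the eight ceramic beads, same shape and origin
- bead7: another of the eight ceramic beads, same shape and origin
- solvent_bottle: bystander: white plastic bottle with a black cap, 52 mm diameter, 115 mm high; origin under its centre
- tape_roll: bystander: white roll of tape lying flat, 96 mm outside, 76 mm inside, 24 mm high; origin under its centre
- screwdriver: bystander: screwdriver 190 mm long lying along its x; origin under its middle
- wire_spool: bystander: grey spool of copper wire, 68 mm diameter, 46 mm high; origin under its centre
- contactor: bystander: black relay block 45 x 60 x 45 mm with two brass studs up to 64 mm; origin under its centre
Things that resemble listed ones, but are neither listed nor needed, are in the scene too. What is shaped like the cup but pink or red is not meant.

How it is judged (in metres and radians):
On the way, in this order (a step that is already met when the one before it is completed fails the run):
1. the stirrer stands foot down in the pot or the cup, leaning on the rim, let go (((horizontal distance between stirrer and pot below 0.05 m and z of stirrer in the frame of pot_floor below 0.07 m) or (horizontal distance between stirrer and cup below 0.031 m and z of stirrer in the frame of cup_floor below 0.07 m)) and angle between stirrer's own x axis and vertical below 1.05 rad and contact force between the fingers and stirrer below 0.02 N and linear speed of stirrer below 0.05 m/s), for 0.25 s.
2. held by its grip and upright, the foot is down among the beads and more than 7 mm off the pot's axis, in the quarter of the pot between its +x and +y (distance between the grasp point and stirrer_grip below 0.035 m and contact force between the fingers and stirrer above 0.5 N and angle between stirrer's own x axis and vertical below 0.45 rad and z of stirrer in the frame of pot_floor below 0.022 m and horizontal distance between stirrer and pot above 0.007 m and x of stirrer in the frame of pot above 0.003 m and y of stirrer in the frame of pot above 0.003 m).
3. held by its grip and upright, the foot is down among the beads and more than 7 mm off the pot's axis, in a quarter next to it (distance between the grasp point and stirrer_grip below 0.035 m and contact force between the fingers and stirrer above 0.5 N and angle between stirrer's own x axis and vertical below 0.45 rad and z of stirrer in the frame of pot_floor below 0.022 m and horizontal distance between stirrer and pot above 0.007 m and ((x of stirrer in the frame of pot above 0.003 m and y of stirrer in the frame of pot below -0.003 m) or (x of stirrer in the frame of pot below -0.003 m and y of stirrer in the frame of pot above 0.003 m))).
4. held by its grip and upright, the foot is down among the beads and more than 7 mm off the pot's axis, in the opposite quarter (distance between the grasp point and stirrer_grip below 0.035 m and contact force between the fingers and stirrer above 0.5 N and angle between stirrer's own x axis and vertical below 0.45 rad and z of stirrer in the frame of pot_floor below 0.022 m and horizontal distance between stirrer and pot above 0.007 m and x of stirrer in the frame of pot below -0.003 m and y of stirrer in the frame of pot below -0.003 m).
5. held by its grip and upright, the foot is down among the beads and more than 7 mm off the pot's axis, in a quarter next to that (all of step 3).
6. held by its grip and upright, the foot is down among the beads and more than 7 mm off the pot's axis, in the quarter of the pot between its +x and +y (all of step 2).
7. held by its grip and upright, the foot is down among the beads and more than 7 mm off the pot's axis, in a quarter next to it (all of step 5).
8. held by its grip and upright, the foot is down among the beads and more than 7 mm off the pot's axis, in the opposite quarter (all of step 4).
9. held by its grip and upright, the foot is down among the beads and more than 7 mm off the pot's axis, in a quarter next to that (all of step 7).
10. held by its grip and upright, the foot is down among the beads and more than 7 mm off the pot's axis, in the first quarter again: two turns made (all of step 6).
At the end, for the whole second after the job is handed in: The stirrer stands foot down in the cup, its foot within 30 mm of the cup's floor, leaning less than 40 degrees, let go and at rest; all eight beads are in the pot, and at least seven of them are more than 8 mm from where they sat at the start (horizontal distance between stirrer and cup below 0.031 m and z of stirrer in the frame of cup_floor below 0.03 m and angle between stirrer's own x axis and vertical below 0.7 rad and linear speed of stirrer below 0.02 m/s and contact force between the fingers and stirrer below 0.02 N and (distance of each of bead1, bead2, bead3, bead4, bead5, bead6, bead7 from where it was at the start of the episode above 0.008 m or distance of each of bead0, bead2, bead3, bead4, bead5, bead6, bead7 from where it was at the start of the episode above 0.008 m or distance of each of bead0, bead1, bead3, bead4, bead5, bead6, bead7 from where it was at the start of the episode above 0.008 m or distance of each of bead0, bead1, bead2, bead4, bead5, bead6, bead7 from where it was at the start of the episode above 0.008 m or distance of each of bead0, bead1, bead2, bead3, bead5, bead6, bead7 from where it was at the start of the episode above 0.008 m or distance of each of bead0, bead1, bead2, bead3, bead4, bead6, bead7 from where it was at the start of the episode above 0.008 m or distance of each of bead0, bead1, bead2, bead3, bead4, bead5, bead7 from where it was at the start of the episode above 0.008 m or distance of each of bead0, bead1, bead2, bead3, bead4, bead5, bead6 from where it was at the start of the episode above 0.008 m) and horizontal distance between each of bead0, bead1, bead2, bead3, bead4, bead5, bead6, bead7 and pot below 0.05 m and z of each of bead0, bead1, bead2, bead3, bead4, bead5, bead6, bead7 in the frame of pot_floor below 0.08 m); the robot touches nothing.
It fails at once if a bystander is moved more than 30 mm (distance of any of solvent_bottle, tape_roll, screwdriver, wire_spool, contactor from where it was at the start of the episode above 0.03 m).
It fails at once if a bead leaves the pot (horizontal distance between any of bead0, bead1, bead2, bead3, bead4, bead5, bead6, bead7 and pot above 0.065 m).
It also fails if it takes over 72 s, if anything falls off the work surface, if the arm or the gripper's body presses on something with over 40 N, if the wrist force passes 120 N, or if a joint passes its speed limit or range.

## Working session

There is one attempt and no reset: what is moved stays moved. The work goes in short steps, Python scripts to look and compute and a tool call to move; the robot and the scene stay as the last step left them, time stands still between calls to the robot, and variables do not carry over. Pictures are saved under pics/ and viewed, at most 10 in all, crops included, and the job is handed in when it is done.

Besides the shell and the picture viewer there is one more tool, called after ">>>" by a JSON object that holds its "name" and its "arguments". drive_tool: Moves the arm, as the interface text tells. Its arguments: {"type":"object","properties":{"deltas":{"type":"array","items":{"type":"array","items":{"type":"array","items":{"type":"number"}}}},"newtons":{"type":"number"}},"required":["deltas"]}

```bash
mkdir -p pics; ls
cat > h.py <<'E'
import numpy as np, cv2
from cell import bot, grab_frame, ticket
from scipy.spatial.transform import Rotation as R
def rot(q): return R.from_quat([q[1],q[2],q[3],q[0]]).as_matrix()
def save(f,n): cv2.imwrite('pics/'+n,cv2.cvtColor(f['pixels'],cv2.COLOR_RGB2BGR))
def pts(f):
    "world points HxWx3 for fixed cameras"
    fl=240/np.tan(np.radians(f['vfov']/2)); v,u=np.mgrid[0:480,0:640]; d=f['range_z']
    c=np.stack([(u-f['cx'])/fl*d,-(v-f['cy'])/fl*d,-d],-1)
    return c@rot(f['orientation']).T+np.array(f['position'])
E
python3 - <<'E'
from h import *
s=bot.sense(); print(s)
for n in('scene','side'):
    f=grab_frame(n); save(f,n+'.png'); np.savez(n,**f); print({k:v for k,v in f.items() if k not in('pixels','range_z')})
E
```

```text
pics
{'clock': 0.0, 'joint_pos': array([ 1.14851179e+00,  2.07413348e-01,  1.54290131e+00, -5.70937196e-06,
        1.39347867e+00, -1.50495883e-01]), 'joint_vel': array([-0.00182161,  0.00018769,  0.0012348 ,  0.00157055,  0.00156556,
        0.00019055]), 'effort': array([-1.38254898e-03, -3.70858634e+01, -2.81423771e+01,  6.98092533e-02,
        3.59893218e-02, -1.41990258e-04]), 'eef_pos': array([154.05646924, 553.18790421, 212.31952128]), 'tool_rot': array([-3.08140754e-04,  1.35475865e-01,  9.90780036e-01, -1.05631393e-03]), 'ft_force': array([-0.23072522,  0.19998511,  0.42851603]), 'wrist_torque': array([0.01545733, 0.02575028, 0.01033367]), 'gripper_force': 0.0, 'opening': 93.83768178052995}
{'vfov': 55.9794020703307, 'cx': 319.72842273204145, 'cy': 244.1708572184136, 'position': array([874.46367683, 332.07836107, 862.72912344]), 'orientation': array([0.3338681 , 0.09192266, 0.26316339, 0.90045952])}
{'vfov': 54.71317012762721, 'cx': 317.3695776354503, 'cy': 241.39627776818594, 'position': array([ 445.59402911, -638.35647404,  749.58614741]), 'orientation': array([ 0.93254553,  0.34799848, -0.02726954, -0.09226196])}
```

View pics/scene.png

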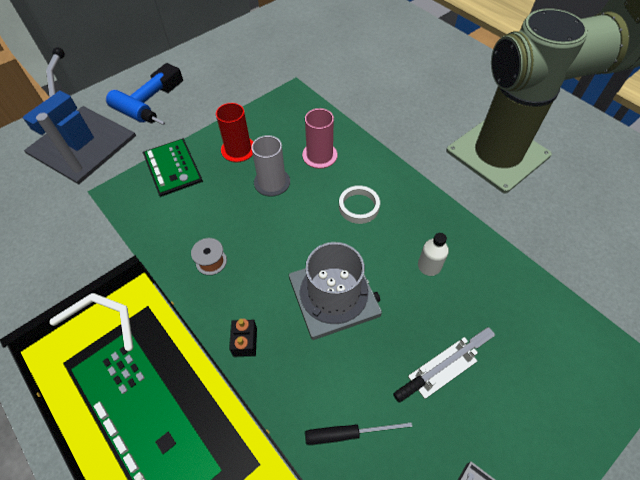

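View pics/side.png

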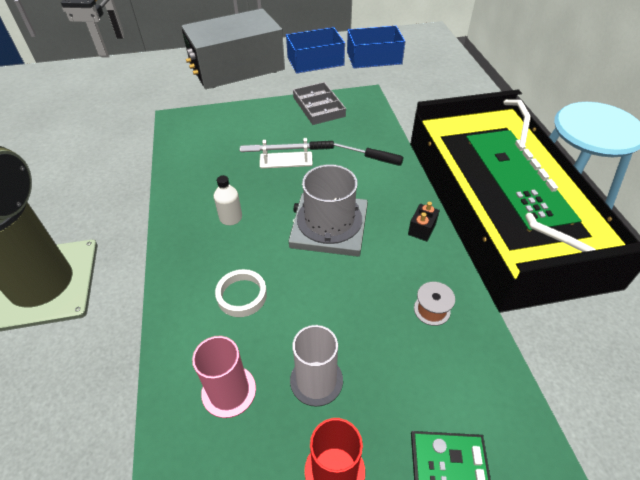

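Scene picture: grey cup at (268,165), with look-alikes red (233,132) and pink (320,137). Pot at (335,280). Stirrer on the rest from (492,332) to its grip at (402,393), with the screwdriver at (358,432) as its look-alike. I choose the grey cup and the stirrer on the white rest, and measure them with the depth images.

```bash
python3 - <<'E'
from h import *
from scipy.optimize import least_squares
def circ(p):
    r=least_squares(lambda c:np.hypot(p[:,0]-c[0],p[:,1]-c[1])-c[2],[*p[:,:2].mean(0),40],loss='soft_l1',f_scale=1.)
    return r.x.round(1),len(p)
boxes={'scene':dict(pot=(285,225,385,335),cup=(245,130,295,200),st=(385,320,505,410)),
 'side':dict(pot=(290,160,370,255),cup=(285,320,350,410),st=(230,130,335,160))}
for n in boxes:
    f=dict(np.load(n+'.npz')); P=pts(f); print(n,P[200 if n=='side' else 300,200 if n=='side' else 430])
    for k,(a,b,c,d) in boxes[n].items():
        p=P[b:d,a:c].reshape(-1,3); px=f['pixels'][b:d,a:c].reshape(-1,3).astype(int)
        if k!='st':
            z0=135 if k=='pot' else 125
            q=p[abs(p[:,2]-z0)<4]; print(k,'rim',circ(q),'zmax',np.percentile(p[:,2],99.5).round(1))
        else:
            q=p[(p[:,2]>38)&(p[:,2]<62)]; dark=px[(p[:,2]>38)&(p[:,2]<62)].max(1)<70
            g=q[dark]; c0=q.mean(0); vx,vy,x0,y0=cv2.fitLine(q[:,:2].astype(np.float32),cv2.DIST_HUBER,0,.01,.01).ravel()
            t=(q[:,:2]-[x0,y0])@[vx,vy]; tg=(g[:,:2]-[x0,y0])@[vx,vy]
            print('st dir',vx,vy,'pt',x0,y0,'t',np.percentile(t,[.5,99.5]),'grip',np.percentile(tg,[2,50,98]),'gripmed',np.median(g,0),'z',np.percentile(q[:,2],[50,98]))
E
python3 - <<'E'
import cv2
a=cv2.imread('pics/scene.png')
cv2.imwrite('pics/c1.png',cv2.resize(a[220:440,290:510],None,fx=2.7,fy=2.7,interpolation=cv2.INTER_CUBIC))
E
```

```text
scene [442.05292266 167.08236508   1.5158716 ]
pot rim (array([592.9,  32.6,  51.8]), 439) zmax 138.8
cup rim (array([ 498.8, -304.6,   32.3]), 152) zmax 127.9
st dir 0.99126947 -0.13185157 pt 546.0244 278.98715 t [-119.82711472  107.0450442 ] grip [ 49.42027118  79.02604012 106.86148959] gripmed [624.77849462 268.32633464  53.17611866] z [50.24556005 56.61519588]
side [316.75621991 178.66983531   1.40391536]
pot rim (array([591.8,  30.7,  51.9]), 351) zmax 137.1
cup rim (array([ 498.1, -306.3,   32.2]), 339) zmax 126.6
st dir 0.9892389 -0.14630926 pt 545.99963 273.02158 t [-121.6345788   104.38711519] grip [ 48.35870914  75.03659335 102.1728024 ] gripmed [619.9338831  260.96575376  49.47600338] z [48.19194692 55.09122546]
```

View pics/c1.png

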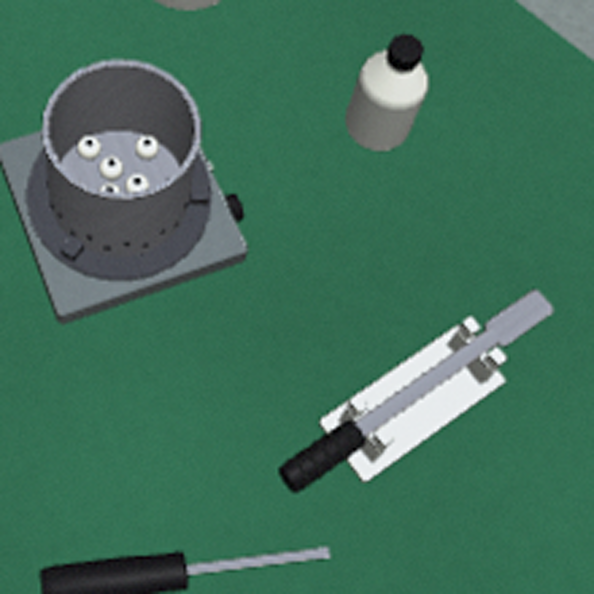

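The crop confirms the choice. The stirrer lies on the white rest, with its black grip at crop (320,457), which is scene (409,389). The knob at crop (235,207) marks the pot's front, so pot +x points away from the robot. Next I need the pot's yaw and the clearances.

Run:
```python
from h import *
f=dict(np.load('scene.npz')); P=pts(f)
for n,(u,v) in dict(knob=(377,297),sdgrip=(330,435),sdgripend=(310,436),sdferr=(357,431),sdtip=(408,425),bottlecap=(440,240),contactor=(243,330),spool=(207,247),pink=(320,160),red=(238,150)).items(): print(n,P[v,u].round(0))
# base top corners
for n in('scene','side'):
    f=dict(np.load(n+'.npz')); P=pts(f); q=P.reshape(-1,3); c=np.array([592.3,31.7])
    m=(abs(q[:,2]-30)<3)&(np.hypot(*(q[:,:2]-c).T)<112)&(np.hypot(*(q[:,:2]-c).T)>72); 
    print(n,m.sum(),cv2.minAreaRect(q[m,:2].astype(np.float32)))
# beads from scene
f=dict(np.load('scene.npz'));P=pts(f)
m=(np.hypot(P[...,0]-592,P[...,1]-32)<48)&(P[...,2]<70)&(f['pixels'].min(-1)>200)
n,l,s,ct=cv2.connectedComponentsWithStats(m.astype(np.uint8))
for i in range(1,n):
    if s[i,4]>4: print('bead',np.median(P[l==i],0).round(0)-[592,32,0],s[i,4])
```

```text
knob [532.  98.  29.]
sdgrip [777. 232.  26.]
sdgripend [804. 211.  29.]
sdferr [737. 258.  24.]
sdtip [660. 308.  17.]
bottlecap [388. 114. 116.]
contactor [782. -14.  49.]
spool [874. 332. 863.]
pink [ 371. -269.   20.]
red [ 513. -420.   34.]
scene 957 ((588.0762329101562, 34.5357666015625), (149.4659881591797, 159.58018493652344), 69.23906707763672)
side 735 ((587.3911743164062, 31.10997772216797), (150.4495391845703, 158.42469787597656), 69.74137115478516)
bead [ -2. -36.  56.] 30
bead [-34.  -7.  55.] 30
bead [ -1. -11.  56.] 28
bead [-7. 11. 56.] 27
```

>>> {"name": "drive_tool", "arguments": {"deltas": [[[-6,0,0,-0.13,60],[-6,0,0,0,60],[-6,0,0,0,60],[-6,0,0,0,60],[-6,0,0,0,60]]], "newtons": 10}}

```text
clock: 0.72
eef_pos: [451.3, 503.2, 212.8]
tool_rot: [-0.0, 0.071, 0.997, -0.0]
ft_force: [-0.1, 0.1, -0.6]
opening: 56.5
gripper_force: 0.0
```

>>> {"name": "drive_tool", "arguments": {"deltas": [[[-4.1,-4.2,0,0,60],[-4.1,-4.2,0,0,60],[-4.1,-4.2,0,0,60],[-4.1,-4.2,0,0,60],[-4.1,-4.2,0,0,60]]]}}

```text
clock: 1.35
eef_pos: [623.6, 265.3, 212.7]
tool_rot: [-0.001, 0.071, 0.997, -0.0]
ft_force: [0.2, 0.3, 0.1]
opening: 56.4
gripper_force: 0.0
```

>>> {"name": "drive_tool", "arguments": {"deltas": [[[0,0,5,0,60],[0,0,2,0,60],[0,0,0,0,60]]]}}

```text
clock: 1.72
eef_pos: [620.6, 267.0, 140.4]
tool_rot: [-0.003, 0.07, 0.998, -0.001]
ft_force: [-0.7, 0.0, -0.7]
opening: 56.4
gripper_force: 0.0
```

Run:
```python
from h import *
s=bot.sense(); print(s['eef_pos'],s['tool_rot'])
f=grab_frame('wrist'); save(f,'w1.png'); np.savez('w1',**f); print(f['T_tool_cam'],f['vfov'],f['cx'],f['cy'])
```

```text
[620.61569929 267.00132728 140.37595661] [-0.00299154  0.07041531  0.99751276 -0.00101902]
[[-1.37880502e-03  9.64002714e-01  2.65888822e-01  7.88000396e+01]
 [ 9.99998582e-01  1.07196289e-03  1.29914421e-03  6.39918754e-02]
 [ 9.67355592e-04  2.65890236e-01 -9.64002825e-01 -1.71601979e+02]
 [ 0.00000000e+00  0.00000000e+00  0.00000000e+00  1.00000000e+00]] 65.70646984690485 321.9150045641141 239.05111730977504
```

View pics/w1.png

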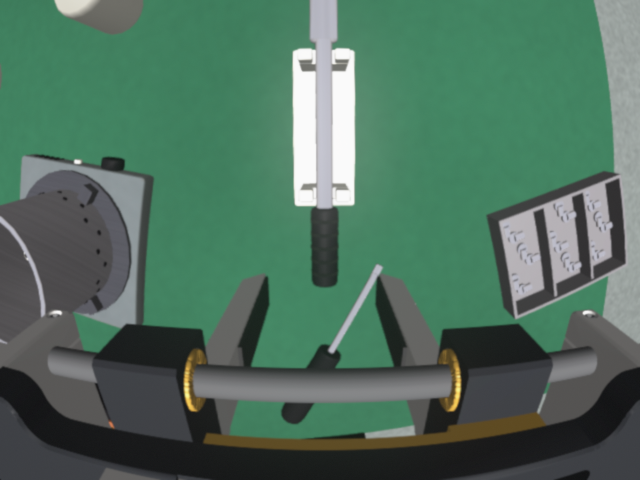

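Wrist view: the stirrer is centred at column 324, with its grip spanning rows 207-286. The pot's knob at (112,164) is on the face towards the robot. I'll compute the grip offset.

```bash
cat >> h.py <<'E'
def wpt(f,s,u,v,z):
    "pixel of wrist picture -> world point at height z"
    fl=240/np.tan(np.radians(f['vfov']/2)); x,y=u-f['cx'],v-f['cy']; r=np.hypot(x,y)+1e-9; t=r/fl
    d=np.array([np.sin(t)*x/r,-np.sin(t)*y/r,-np.cos(t)]); T=f['T_tool_cam']; Rw=rot(s['tool_rot'])
    d=Rw@T[:3,:3]@d; o=Rw@T[:3,3]+s['eef_pos']; return o+d*(z-o[2])/d[2]
def totool(s,p): return rot(s['tool_rot']).T@(np.asarray(p)-s['eef_pos'])/10
E
python3 - <<'E'
from h import *
s=bot.sense(); f=dict(np.load('w1.npz'))
for u,v in((324,208),(325,286),(324,246),(323,100)):
    p=wpt(f,s,u,v,50 if v!=100 else 48); print(p.round(1),totool(s,p).round(2))
E
```

```text
[593.2 273.   50. ] [2.92 0.12 9.28]
[653.4 265.2  50. ] [-3.15  0.2   9.27]
[621.5 269.   50. ] [0.05 0.12 9.28]
[516.1 283.2  48. ] [10.69  0.06  9.5 ]
```

>>> {"name": "drive_tool", "arguments": {"deltas": [[[-0.3,0.15,5.2,0,60],[0,0,5,0,60],[0,0,0,0,20],[0,0,0,0,0],[0,0,0,0,0]]], "newtons": 10}}

```text
clock: 2.4
eef_pos: [629.0, 269.2, 45.6]
tool_rot: [0.003, 0.071, 0.997, 0.001]
ft_force: [0.3, 0.5, -0.3]
opening: 29.9
gripper_force: 0.0
```

>>> {"name": "drive_tool", "arguments": {"deltas": [[[0,0,0,0,0],[0,0,0,0,0],[0,0,-1,0,0],[0,0,-1,0,0],[0,0,-1,0,0]]]}}

```text
clock: 3.02
eef_pos: [625.7, 268.0, 71.8]
tool_rot: [-0.0, 0.071, 0.997, -0.0]
ft_force: [-0.3, -0.9, -0.2]
opening: 19.7
gripper_force: 10.0
```

Run:
```python
from h import *
s=bot.sense(); print(s['eef_pos'],s['wrist_torque'],s['ft_force'])
f=grab_frame('side');P=pts(f); print(P[146,250:322:10].round(0))
a=cv2.cvtColor(f['pixels'],cv2.COLOR_RGB2BGR);cv2.imwrite('pics/s2.png',cv2.resize(a[20:220,200:430],None,fx=2.5,fy=2.5))
```

```text
[625.74424681 268.00736905  71.83684741] [-0.04400074  0.01841023 -0.01093431] [-0.34621297 -0.90592112 -0.24891495]
[[450. 358.   0.]
 [474. 289.  48.]
 [498. 283.  49.]
 [522. 278.  49.]
 [553. 336.   0.]
 [578. 327.   3.]
 [603. 325.   1.]
 [630. 323.  -2.]]
```

View pics/s2.png

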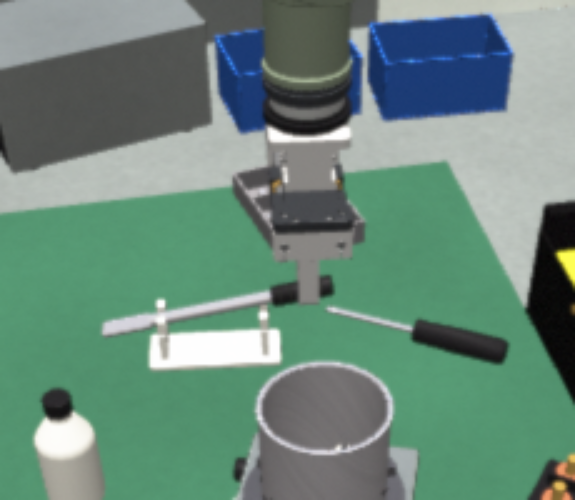

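The stirrer is gripped and already pivoting, with its foot end staying low. I'll lift on.

>>> {"name": "drive_tool", "arguments": {"deltas": [[[0,0,-3,0,0],[0,0,-3,0,0],[0,0,-4,0,0],[0,0,-4,0,0],[0,0,-5,0,0]]]}}

```text
clock: 3.7
eef_pos: [623.0, 267.8, 258.8]
tool_rot: [-0.005, 0.071, 0.997, -0.001]
ft_force: [0.8, -0.9, -0.7]
opening: 18.5
gripper_force: 10.0
```

>>> {"name": "drive_tool", "arguments": {"deltas": [[[0,0,-5,0,0],[0,0,-5,0,0],[0,0,-3,0,0],[0,0,0,0,0],[0,0,0,0,0]]]}}

```text
clock: 4.32
eef_pos: [625.7, 267.9, 389.6]
tool_rot: [-0.001, 0.071, 0.997, -0.0]
ft_force: [0.2, -0.7, 0.2]
opening: 0.3
gripper_force: 0.0
```

Run:
```python
from h import *
s=bot.sense(); print(s['eef_pos'],s['wrist_torque'],s['ft_force'],s['opening'])
f=grab_frame('side'); np.savez('s3',**f)
a=cv2.cvtColor(f['pixels'],cv2.COLOR_RGB2BGR);cv2.imwrite('pics/s3.png',cv2.resize(a[0:240,180:430],None,fx=2.5,fy=2.5))
```

```text
[625.69236106 267.9425775  389.57887257] [-0.03766293  0.01784928  0.04361841] [ 0.17982813 -0.73304514  0.15413322] 0.3066994844734623
```

View pics/s3.png

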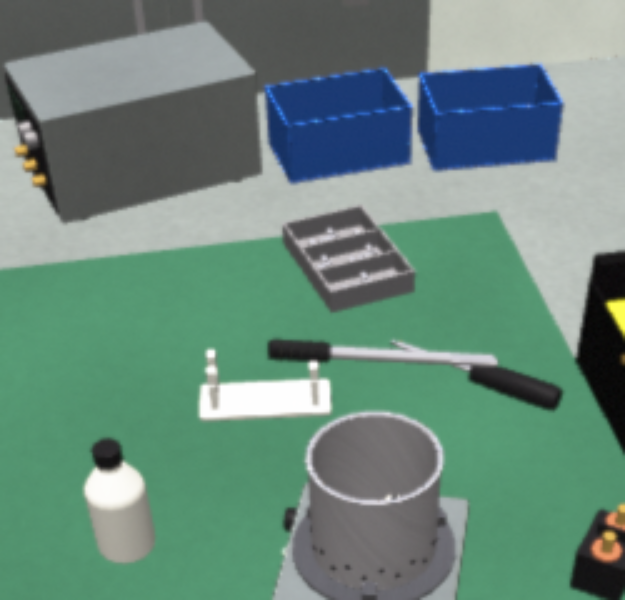

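The stirrer slipped out. It now lies with its grip at crop (298,350), which is side (299,140), and its paddle at crop (495,360), which is side (378,144), across the screwdriver. I'll measure it.

Run:
```python
from h import *
f=dict(np.load('s3.npz'));P=pts(f);im=f['pixels'].astype(int)
def top(u,lo=130,hi=152):
    c=P[lo:hi,u]; k=[(v+lo,*c[v].round(0),im[lo+v,u].tolist()) for v in range(hi-lo) if c[v,2]>7]; return k
for u in range(286,384,6):
    k=top(u); print(u,[(a[0],a[1],a[2],a[3],a[4][1]) for a in k][:9])
o=dict(np.load('side.npz'));Q=pts(o)
for n,p,(u,v) in(('sd0',Q,(392,157)),('sd1',P,(393,157)),('sd1',P,(372,150)),('sd0',Q,(372,153))): print(n,p[v,u].round(0))
# sd grip centroid: dark pixels
for n,F,p in(('0',o,Q),('1',f,P)):
    m=np.zeros((480,640),bool); m[140:170,362:408]=1; m&=(F['pixels'].max(-1)<70)&(p[...,2]>4)
    q=p[m]; print(n,m.sum(),q.mean(0).round(1),np.percentile(q[:,0],[2,98]),np.percentile(q[:,1],[2,98]))
```

```text
286 []
292 [(136, np.float64(552.0), np.float64(272.0), np.float64(78.0), 61), (137, np.float64(551.0), np.float64(269.0), np.float64(77.0), 47), (138, np.float64(551.0), np.float64(267.0), np.float64(76.0), 44), (139, np.float64(551.0), np.float64(269.0), np.float64(72.0), 43), (140, np.float64(551.0), np.float64(265.0), np.float64(71.0), 38), (141, np.float64(550.0), np.float64(264.0), np.float64(70.0), 32), (142, np.float64(550.0), np.float64(262.0), np.float64(68.0), 26), (143, np.float64(550.0), np.float64(264.0), np.float64(64.0), 48)]
298 [(136, np.float64(567.0), np.float64(275.0), np.float64(73.0), 77), (137, np.float64(566.0), np.float64(272.0), np.float64(73.0), 50), (138, np.float64(566.0), np.float64(270.0), np.float64(72.0), 45), (139, np.float64(566.0), np.float64(271.0), np.float64(68.0), 40), (140, np.float64(565.0), np.float64(267.0), np.float64(68.0), 34), (141, np.float64(565.0), np.float64(267.0), np.float64(65.0), 27), (142, np.float64(564.0), np.float64(263.0), np.float64(65.0), 23), (143, np.float64(565.0), np.float64(265.0), np.float64(61.0), 39), (144, np.fl
[... 5764 characters left out ...]
0), np.float64(251.0), np.float64(22.0), 42), (150, np.float64(758.0), np.float64(250.0), np.float64(20.0), 39)]
382 [(147, np.float64(775.0), np.float64(256.0), np.float64(21.0), 86), (148, np.float64(773.0), np.float64(249.0), np.float64(24.0), 47), (149, np.float64(771.0), np.float64(243.0), np.float64(26.0), 46), (150, np.float64(772.0), np.float64(245.0), np.float64(22.0), 45), (151, np.float64(770.0), np.float64(240.0), np.float64(22.0), 43)]
sd0 [788. 213.  22.]
sd1 [792. 216.  19.]
sd1 [750. 257.  16.]
sd0 [745. 241.  19.]
0 349 [768.7 218.8  22.8] [731.62741538 807.59673133] [197.99085866 251.40109072]
1 328 [775.3 218.4  28.8] [741.17990624 813.81454429] [201.96707408 261.53222291]
```

>>> {"name": "drive_tool", "arguments": {"deltas": [[[5,-0.3,3,-0.06,60],[1.6,0,5.5,0,60],[0,0,6,0,60],[0,0,4,0,60],[0,0,0,0,60]]], "newtons": 60}}

```text
clock: 5.0
eef_pos: [555.8, 272.0, 199.7]
tool_rot: [-0.006, 0.041, 0.999, -0.002]
ft_force: [0.1, 0.7, 0.2]
opening: 47.1
gripper_force: 0.0
```

Run:
```python
from h import *
import pickle
s=bot.sense(); print(s['eef_pos'],s['tool_rot'])
f=grab_frame('wrist'); save(f,'w2.png'); np.savez('w2',**f); pickle.dump(s,open('w2.pkl','wb'))
```

```text
[555.82329151 271.98687661 199.67698655] [-0.00631753  0.04086768  0.9991418  -0.00236469]
```

View pics/w2.png

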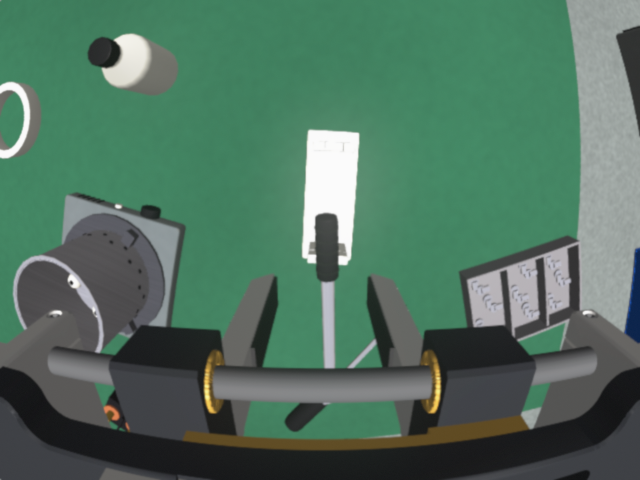

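Wrist view: the grip runs from (326,214), its end, to (327,280), with the +x cradle under it at row ~250 and the foot towards (329,400) on the screwdriver.

Run:
```python
from h import *
import pickle
s=pickle.load(open('w2.pkl','rb')); f=dict(np.load('w2.npz')); n=bot.sense(); print(n['eef_pos'])
for u,v,z in((326,216,76),(327,280,62),(327,250,50),(328,330,52),(329,395,38)):
    p=wpt(f,s,u,v,z); print(v,p.round(1),totool(n,p).round(2))
```

```text
[558.31916215 272.81002035 203.4454087 ]
216 [537.8 275.9  76. ] [ 1.99  0.17 12.76]
280 [598.5 272.   62. ] [-4.1   0.28 14.12]
250 [574.2 274.   50. ] [-1.66  0.29 15.33]
330 [654.7 268.6  52. ] [-9.73  0.41 15.09]
395 [747.3 262.9  38. ] [-19.01   0.59  16.43]
```

>>> {"name": "drive_tool", "arguments": {"deltas": [[[-0.1,0.2,5.5,0,60],[0,0,5.2,0,60],[0,0,4,0,60],[0,0,0,0,60],[0,0,0,0,0]]], "newtons": 60}}

```text
clock: 5.68
eef_pos: [564.1, 276.2, 62.6]
tool_rot: [0.002, 0.041, 0.999, 0.001]
ft_force: [1.4, -0.2, -0.5]
opening: 49.8
gripper_force: 0.0
```

>>> {"name": "drive_tool", "arguments": {"deltas": [[[0,0,0,0,0],[0,0,0,0,0],[0,0,0,0,0],[0,0,0,0,0]]]}}

```text
clock: 6.18
eef_pos: [561.9, 275.1, 60.1]
tool_rot: [0.001, 0.041, 0.999, -0.0]
ft_force: [0.5, -1.4, 1.6]
opening: 18.3
gripper_force: 60.0
```

>>> {"name": "drive_tool", "arguments": {"deltas": [[[0,0,-1,0,0],[0,0,-1,0,0],[0,0,-1.5,0,0],[0,0,-2,0,0],[0,0,-2,0,0]]]}}

```text
clock: 6.8
eef_pos: [561.8, 275.5, 136.4]
tool_rot: [0.001, 0.041, 0.999, 0.0]
ft_force: [0.6, 0.0, -1.1]
opening: 19.0
gripper_force: 59.9
```

```bash
cat > st.py <<'E'
from h import *
import sys
s=bot.sense(); print(s['eef_pos'].round(1),s['wrist_torque'].round(3),s['ft_force'].round(2),s['opening'],s['gripper_force'])
def find(f,ctr,rad=230):
    "steel/black points near the held stirrer below the pads"
    P=pts(f).reshape(-1,3); d=P-ctr; return P[(np.hypot(d[:,0],d[:,1])<rad)&(abs(d[:,1])<25)&(d[:,2]<25)&(P[:,2]>58)]
f=grab_frame('side'); q=find(f,s['eef_pos'])
for z in range(0,240,20):
  pass
x=q[:,0]
for a in range(int(x.min()),int(x.max()),20):
    k=q[(x>=a)&(x<a+20)]
    if len(k)>3: print(a,k.mean(0).round(0),len(k))
E
python3 st.py
```

```text
[561.8 275.5 136.4] [0.036 0.218 0.054] [ 0.62  0.05 -1.05] 18.960679411544934 59.94931161403656
539 [550. 265. 147.] 96
559 [568. 259. 146.] 80
579 [589. 267. 138.] 76
599 [609. 268. 133.] 46
619 [629. 267. 128.] 47
639 [649. 265. 124.] 43
659 [669. 264. 120.] 45
679 [689. 262. 116.] 44
699 [709. 260. 112.] 45
719 [729. 258. 109.] 39
739 [749. 257. 105.] 39
759 [762. 257. 101.] 7
```

>>> {"name": "drive_tool", "arguments": {"deltas": [[[0,0,-4,0,0],[0,0,-4,0,0],[0,0,-4,0,0],[0,-1,-4,0,0],[0,-3,-3,0,0]]]}}

```text
clock: 7.48
eef_pos: [558.5, 236.2, 327.3]
tool_rot: [0.002, 0.04, 0.999, 0.001]
ft_force: [0.3, 0.3, -1.1]
opening: 18.5
gripper_force: 60.0
```

>>> {"name": "drive_tool", "arguments": {"deltas": [[[0,-4,0,0,0],[0,-4,0,0,0],[0,-4,0,0,0],[0,-4,0,0,0],[0,-4,0,0,0]]]}}

```text
clock: 8.1
eef_pos: [541.6, 34.9, 325.2]
tool_rot: [0.0, 0.041, 0.999, -0.0]
ft_force: [0.3, -0.0, -1.0]
opening: 18.7
gripper_force: 60.0
```

>>> {"name": "drive_tool", "arguments": {"deltas": [[[0,-4,0,0,0],[0,-4,0,0,0],[0,-4,0,0,0],[0,-3,0,0,0],[0,-1,0,0,0]]]}}

```text
clock: 8.72
eef_pos: [528.5, -124.7, 324.9]
tool_rot: [0.0, 0.042, 0.999, -0.0]
ft_force: [1.3, 0.3, -1.4]
opening: 18.4
gripper_force: 59.9
```

>>> {"name": "drive_tool", "arguments": {"deltas": [[[0,0,0,0,0],[0,0,0,0,0]]], "newtons": 40}}

```text
clock: 8.98
eef_pos: [528.9, -122.2, 324.6]
tool_rot: [0.0, 0.04, 0.999, 0.0]
ft_force: [0.0, -0.2, -1.3]
opening: 18.9
gripper_force: 40.0
```

```bash
python3 st.py
```

```text
[ 528.9 -122.2  324.6] [ 0.009  0.145 -0.026] [ 0.02 -0.21 -1.28] 18.92779387061306 39.95186626911163
505 [ 516. -131.  336.] 230
525 [ 535. -139.  334.] 177
545 [ 555. -130.  328.] 189
565 [ 575. -129.  322.] 117
585 [ 595. -131.  317.] 112
605 [ 615. -132.  313.] 111
625 [ 635. -133.  309.] 110
645 [ 655. -135.  305.] 103
665 [ 675. -136.  301.] 107
685 [ 695. -139.  297.] 103
705 [ 715. -140.  293.] 101
725 [ 728. -140.  290.] 25
```

>>> {"name": "drive_tool", "arguments": {"deltas": [[[0,0,0,0,0]]], "newtons": 22}}

```text
clock: 9.15
eef_pos: [529.0, -122.3, 324.6]
tool_rot: [0.0, 0.04, 0.999, 0.0]
ft_force: [0.4, 1.3, -1.4]
opening: 19.1
gripper_force: 22.0
```

```bash
python3 st.py|sed -n '1p;$p'
```

```text
[ 529.  -122.3  324.6] [0.04  0.161 0.017] [ 0.36  1.27 -1.36] 19.12477321888103 21.99941575527191
705 [ 714. -142.  273.] 85
```

>>> {"name": "drive_tool", "arguments": {"deltas": [[[0,0,0,0,0],[0,0,0,0,0]]], "newtons": 15}}

```text
clock: 9.45
eef_pos: [528.7, -123.1, 324.4]
tool_rot: [-0.0, 0.041, 0.999, 0.0]
ft_force: [-1.2, 0.1, -1.4]
opening: 19.7
gripper_force: 15.0
```

```bash
python3 st.py|sed -n '1p;$p'
```

```text
[ 528.7 -123.1  324.4] [0.033 0.268 0.035] [-1.25  0.08 -1.43] 19.68168129740312 14.999659359455109
628 [ 630. -140.  156.] 8
```

>>> {"name": "drive_tool", "arguments": {"deltas": [[[0,0,0,0,0],[0,0,0,0,0]]], "newtons": 20}}

```text
clock: 9.75
eef_pos: [528.9, -123.4, 324.5]
tool_rot: [0.0, 0.041, 0.999, -0.0]
ft_force: [0.1, 0.0, -1.9]
opening: 19.5
gripper_force: 20.0
```

```bash
cat > ax.py <<'E'
from h import *
s=bot.sense(); c=s['eef_pos']; print(c.round(1),s['opening'],s['gripper_force'],s['ft_force'].round(2),s['clock'])
f=grab_frame('side'); P=pts(f).reshape(-1,3); d=P-c
q=P[(np.hypot(d[:,0],d[:,1])<150)&(d[:,2]<-15)&(d[:,2]>-235)&(P[:,2]>128)]
for z in range(-20,-240,-20):
    k=q[(q[:,2]-c[2]<z)&(q[:,2]-c[2]>=z-20)]
    if len(k)>3: print((np.median(k,0)-c).round(0),len(k))
print(q[:,2].min() if len(q) else None)
E
python3 ax.py
```

```text
[ 528.9 -123.4  324.5] 19.490949983873282 19.999791383743286 [ 0.07  0.05 -1.92] 9.75
[ 16.  -8. -28.] 99
[ 26.  -7. -50.] 92
[ 36.  -8. -70.] 82
[ 46.  -9. -90.] 80
[  57.   -9. -110.] 75
[  68.  -11. -131.] 77
[  78.  -15. -149.] 47
[  88.  -16. -168.] 37
[  39.  110. -191.] 152
128.05229238702634
```

>>> {"name": "drive_tool", "arguments": {"deltas": [[[0,0,0,0,0],[0,0,0,0,0]]], "newtons": 10}}

```text
clock: 10.05
eef_pos: [528.8, -123.3, 324.5]
tool_rot: [0.0, 0.041, 0.999, -0.0]
ft_force: [-0.0, -0.3, -0.4]
opening: 19.4
gripper_force: 10.0
```

```bash
python3 ax.py
```

```text
[ 528.8 -123.3  324.5] 19.396004041036488 9.999880492687225 [-0.02 -0.26 -0.44] 10.05
[ 15.  -8. -27.] 102
[ 26.  -7. -50.] 94
[ 36.  -8. -70.] 82
[ 46.  -9. -90.] 80
[  57.   -9. -109.] 75
[  67.  -11. -131.] 77
[  79.  -15. -150.] 46
[  88.  -16. -169.] 37
[  41.  110. -191.] 142
128.02683944065814
```

>>> {"name": "drive_tool", "arguments": {"deltas": [[[0,0,0,0,0],[0,0,0,0,0]]], "newtons": 6}}

```text
clock: 10.35
eef_pos: [528.8, -123.3, 324.4]
tool_rot: [-0.0, 0.041, 0.999, -0.0]
ft_force: [0.0, -0.3, -1.7]
opening: 19.6
gripper_force: 6.0
```

```bash
python3 ax.py
```

```text
[ 528.8 -123.3  324.4] 19.61922772674928 5.999862626194954 [ 0.   -0.26 -1.75] 10.35
[  6.  -8. -26.] 101
[ 13.  -6. -50.] 84
[ 19.  -6. -70.] 76
[ 25.  -7. -90.] 71
[  30.   -8. -110.] 66
[  37.   -8. -130.] 65
[  43.  -10. -149.] 58
[  49.  -13. -170.] 46
[  54.  108. -189.] 167
128.12551882968103
```

>>> {"name": "drive_tool", "arguments": {"deltas": [[[0,0,-1,0,0],[1,-3,-2,0,0],[1,-3.5,0,0,0],[1,-4,0,0,0],[1,-4,0,0,0]]], "newtons": 40}}

```text
clock: 11.02
eef_pos: [476.9, -265.8, 355.6]
tool_rot: [0.001, 0.041, 0.999, -0.0]
ft_force: [0.3, -0.6, -2.0]
opening: 19.3
gripper_force: 40.0
```

>>> {"name": "drive_tool", "arguments": {"deltas": [[[1,-2.5,0,0,0],[0.3,-1.3,0,0,0],[0,0,0,0,0],[0,0,0,0,0]]]}}

```text
clock: 11.52
eef_pos: [461.6, -300.5, 354.6]
tool_rot: [0.0, 0.04, 0.999, 0.0]
ft_force: [0.3, 0.5, -0.7]
opening: 19.2
gripper_force: 40.0
```

```bash
python3 ax.py
python3 - <<'E'
from h import *
f=grab_frame('scene'); P=pts(f).reshape(-1,3); c=bot.sense()['eef_pos'];d=P-c
q=P[(np.hypot(d[:,0],d[:,1])<100)&(d[:,2]<-15)&(P[:,2]>140)]
for z in range(-20,-240,-20):
    k=q[(q[:,2]-c[2]<z)&(q[:,2]-c[2]>=z-20)]
    if len(k)>3: print((np.median(k,0)-c).round(0),len(k))
E
```

```text
[ 461.6 -300.5  354.6] 19.198501796844276 39.99975085258484 [ 0.32  0.46 -0.73] 11.525
[  6.  -8. -26.] 127
[ 12.  -6. -49.] 110
[ 17.  -6. -71.] 101
[ 22.  -7. -90.] 90
[  28.   -7. -109.] 85
[  33.   -7. -130.] 82
[  38.   -9. -150.] 78
[  45.  -13. -170.] 45
[  49.  -13. -187.] 30
[  12. -128. -226.] 9
128.052113421154
[ 10.   5. -27.] 81
[ 14.   3. -50.] 62
[ 19.   3. -69.] 59
[ 24.   2. -90.] 58
[  30.    1. -110.] 52
[  35.    2. -129.] 51
[  40.    1. -151.] 67
[  45.    0. -171.] 72
[  50.   -1. -188.] 48
```

>>> {"name": "drive_tool", "arguments": {"deltas": [[[-0.2,-0.1,3,0,0],[0,0,3,0,0],[0,0,3,0,0],[0,0,3,0,0],[0,0,1.5,0,0]]]}}

```text
clock: 12.25
eef_pos: [462.6, -301.0, 217.6]
tool_rot: [-0.001, 0.04, 0.999, 0.001]
ft_force: [-0.5, 0.3, -2.1]
opening: 19.2
gripper_force: 40.0
```

>>> {"name": "drive_tool", "arguments": {"deltas": [[[0,0,1,0,0],[0,0,0.5,0,0],[0,0,0,0,0]]]}}

```text
clock: 12.62
eef_pos: [463.3, -302.7, 205.0]
tool_rot: [0.0, 0.041, 0.999, -0.0]
ft_force: [-0.3, 1.0, -1.3]
opening: 19.4
gripper_force: 40.0
```

```bash
python3 ax.py
```

```text
[ 463.3 -302.7  205. ] 19.351849398194528 39.999436140060425 [-0.27  1.03 -1.27] 12.625
[ 12.  -6. -52.] 49
[ 17.  -7. -70.] 62
128.03334367284833
```

>>> {"name": "drive_tool", "arguments": {"deltas": [[[0,0,0.3,0,0],[0,0,0,0,60],[0,0,0,0,60],[0,0,0,0,60],[0,0,0,0,60]]]}}

```text
clock: 13.3
eef_pos: [462.9, -302.5, 201.3]
tool_rot: [-0.0, 0.041, 0.999, 0.0]
ft_force: [0.8, -0.7, -0.1]
opening: 54.7
gripper_force: 0.0
```

>>> {"name": "drive_tool", "arguments": {"deltas": [[[0,0,0,0,60],[0,0,0,0,60],[0,0,0,0,60]]]}}

```text
clock: 13.68
eef_pos: [462.9, -302.5, 201.4]
tool_rot: [-0.0, 0.041, 0.999, 0.0]
ft_force: [-1.4, -0.1, 0.6]
opening: 56.4
gripper_force: 0.0
```

```bash
cat > up.py <<'E'
from h import *
s=bot.sense(); print(s['eef_pos'].round(1),s['opening'],s['clock'])
for n in('side','scene'):
    f=grab_frame(n); P=pts(f).reshape(-1,3); px=f['pixels'].reshape(-1,3); c=np.array([498.5,-305.5,0])
    q0=(np.hypot(*(P-c)[:,:2].T)<120)&(P[:,2]>130)&(P[:,2]<240)
    for z in range(130,235,12):
        m=q0&(P[:,2]>=z)&(P[:,2]<z+12)&((px.max(1)<75)if z>170 else (px.max(1)>0)); 
        if m.sum()>3: print(n,np.median(P[m],0).round(0),np.ptp(P[m,:2],0).round(0),m.sum())
E
python3 up.py
```

```text
[ 462.9 -302.5  201.4] 56.447772488504064 13.675
side [ 473. -312.  136.] [14.  8.] 41
side [ 471. -311.  144.] [11.  7.] 13
scene [ 474. -304.  136.] [12. 10.] 28
scene [ 470. -303.  148.] [11. 11.] 27
scene [ 466. -303.  161.] [12. 10.] 28
scene [ 466. -301.  174.] [10. 13.] 20
scene [ 464. -302.  183.] [ 8. 15.] 28
scene [ 460. -309.  197.] [22. 60.] 46
scene [ 459. -330.  208.] [23. 62.] 55
scene [ 460. -331.  219.] [24. 60.] 38
scene [ 465. -331.  231.] [18. 60.] 27
```

>>> {"name": "drive_tool", "arguments": {"deltas": [[[0.8,0,0.8,0,60],[0,0,0,0,0],[0,0,0,0,0],[0,0,0,0,0],[0,0,0,0,0]]], "newtons": 40}}

```text
clock: 14.4
eef_pos: [455.2, -302.0, 193.6]
tool_rot: [0.0, 0.041, 0.999, -0.0]
ft_force: [-0.2, 0.1, -1.1]
opening: 20.1
gripper_force: 2.5
```

>>> {"name": "drive_tool", "arguments": {"deltas": [[[0,0,-1,0,0],[0,0,-2,0,0],[0,0,-4,0,0],[0,0,-5,0,0],[0,0,-5,0,0]]]}}

```text
clock: 15.02
eef_pos: [454.7, -301.6, 365.3]
tool_rot: [-0.0, 0.041, 0.999, 0.0]
ft_force: [0.9, -0.8, -1.3]
opening: 18.8
gripper_force: 40.0
```

>>> {"name": "drive_tool", "arguments": {"deltas": [[[0,0,-3,0,0],[0,0,0,0,0]]]}}

```text
clock: 15.28
eef_pos: [456.0, -302.7, 397.2]
tool_rot: [0.003, 0.041, 0.999, -0.002]
ft_force: [0.5, 0.5, -0.8]
opening: 19.2
gripper_force: 40.0
```

```bash
python3 ax.py
```

```text
[ 456.  -302.7  397.2] 19.18255101902061 39.989179372787476 [ 0.51  0.52 -0.82] 15.275
[  7.  -6. -31.] 120
[ 14.  -6. -50.] 138
[ 21.  -7. -70.] 121
[ 27.  -8. -89.] 119
[  34.   -8. -110.] 106
[  41.   -9. -132.] 107
[  47.  -14. -149.] 81
[  55.  -15. -171.] 77
[  58.  -15. -182.] 10
212.16666975405667
```

>>> {"name": "drive_tool", "arguments": {"deltas": [[[0,0,0,0,0],[0,0,0,0,0]]], "newtons": 4.5}}

```text
clock: 15.58
eef_pos: [454.3, -301.3, 391.1]
tool_rot: [-0.002, 0.041, 0.999, 0.001]
ft_force: [0.0, -1.0, -0.7]
opening: 19.7
gripper_force: 4.5
```

```bash
python3 ax.py
```

```text
[ 454.3 -301.3  391.1] 19.737063960864795 4.499766826629639 [ 0.05 -0.96 -0.75] 15.575
[  0.  -6. -31.] 116
[  3.  -5. -50.] 117
[  6.  -5. -70.] 110
[  9.  -5. -90.] 99
[  12.   -6. -110.] 96
[  15.   -6. -130.] 90
[  18.   -8. -148.] 78
[  21.  -10. -169.] 53
[  24.  -10. -186.] 34
197.8382857697378
```

>>> {"name": "drive_tool", "arguments": {"deltas": [[[0,0,0,0,0],[-0.5,2,0,0,0],[-1.1,4.7,0,0,0],[-1.1,4.7,0,0,0],[-1.1,4.7,0,0,0]]], "newtons": 60}}

```text
clock: 16.25
eef_pos: [506.4, -141.8, 393.7]
tool_rot: [0.0, 0.041, 0.999, 0.0]
ft_force: [0.3, -0.3, -2.7]
opening: 19.2
gripper_force: 60.0
```

>>> {"name": "drive_tool", "arguments": {"deltas": [[[-1.1,4.7,0,0,0],[-1.1,4.7,0,0,0],[-1.1,4.7,0,0,0],[-1.1,4.7,0,0,0],[-0.7,2.4,0,0,0]]]}}

```text
clock: 16.88
eef_pos: [574.0, 66.6, 393.5]
tool_rot: [-0.0, 0.039, 0.999, 0.001]
ft_force: [0.4, -0.7, -0.8]
opening: 18.7
gripper_force: 60.0
```

>>> {"name": "drive_tool", "arguments": {"deltas": [[[0,0,0,0,0],[0,0,0,0,0]]]}}

```text
clock: 17.12
eef_pos: [573.7, 62.8, 393.5]
tool_rot: [-0.0, 0.041, 0.999, -0.0]
ft_force: [0.5, -0.2, -1.1]
opening: 19.0
gripper_force: 60.0
```

```bash
python3 ax.py
python3 - <<'E'
from h import *
f=grab_frame('scene'); P=pts(f); c=bot.sense()['eef_pos'];d=P-c
q=P[(np.hypot(d[...,0],d[...,1])<100)&(d[...,2]<-15)&(P[...,2]>142)]
for z in range(-20,-240,-20):
    k=q[(q[:,2]-c[2]<z)&(q[:,2]-c[2]>=z-20)]
    if len(k)>3: print((np.median(k,0)-c).round(0),np.ptp(k[:,:2],0).round(0),len(k))
q=q[q[:,2]<180]; print('min',q[:,2].min())
E
```

```text
[573.7  62.8 393.5] 19.019604542791036 59.998698234558105 [ 0.48 -0.19 -1.14] 17.125
[ -2.  -6. -28.] 94
[  1.  -5. -49.] 76
[  4.  -5. -70.] 79
[  7.  -5. -90.] 69
[  11.   -6. -110.] 69
[  14.   -6. -130.] 61
[  16.   -7. -149.] 62
[  19.  -11. -170.] 47
[  21.  -10. -187.] 32
199.56151611195867
[  5.   4. -31.] [15. 14.] 77
[  7.   3. -50.] [11. 11.] 80
[ 10.   3. -70.] [11. 10.] 74
[ 13.   2. -90.] [12. 10.] 72
[  16.    2. -110.] [11. 10.] 62
[  19.    2. -130.] [10. 10.] 62
[  21.    2. -150.] [10. 19.] 82
[  23.    1. -170.] [10. 18.] 81
[  26.    1. -187.] [ 8. 19.] 49Traceback (most recent call last):
  File "<stdin>", line 7, in <module>
    return umr_minimum(a, axis, None, out, keepdims, initial, where)
ValueError: zero-size array to reduction operation minimum which has no identity
```

>>> {"name": "drive_tool", "arguments": {"deltas": [[[0,0,3,0,0],[0,0,4,0,0],[0,0,4,0,0],[0,0,2,0,0],[0,0,1,0,0]]]}}

```text
clock: 17.85
eef_pos: [573.3, 61.6, 252.0]
tool_rot: [-0.001, 0.042, 0.999, -0.0]
ft_force: [-0.2, 0.7, -0.7]
opening: 19.0
gripper_force: 60.0
```

>>> {"name": "drive_tool", "arguments": {"deltas": [[[0,0,0.5,0,0],[0,0,0.5,0,0],[0,0,0,0,0]]]}}

```text
clock: 18.23
eef_pos: [574.4, 62.6, 243.9]
tool_rot: [0.0, 0.041, 0.999, 0.0]
ft_force: [-0.3, -0.8, -1.6]
opening: 19.1
gripper_force: 60.0
```

```bash
python3 ax.py
python3 - <<'E'
from h import *
s=bot.sense(); Rw=rot(s['tool_rot']); print(Rw.round(3))
# stirring waypoints in tool axes: foot circle about pot (tool +x ~ world -x)
E
```

```text
[574.4  62.6 243.9] 19.082215055184736 59.99848008155823 [-0.3  -0.84 -1.64] 18.225
[ -2.  -7. -28.] 51
[  2.  -5. -50.] 55
[  5.  -6. -69.] 46
[  8.  -6. -90.] 50
[  15.  -24. -110.] 468
128.01145432201736
[[-0.997  0.082  0.001]
 [ 0.082  0.997 -0.   ]
 [-0.001 -0.    -1.   ]]
```

Run:
```python
import numpy as np
i=np.arange(0,61); ph=np.radians(97+24*i)
ra=np.interp(i,[0,6,15,30,60],[29,17,17,33,33]); rb=np.interp(i,[0,6,15,30,60],[28.5,17,17,27,27])
w=np.round(np.c_[ra*np.cos(ph),rb*np.sin(ph)]/10,1); print(w[0],w[-1]); d=np.round(np.diff(w,axis=0),1)
for k in range(0,60,5): print(d[k:k+5].tolist(), 'end',w[k+5])
```

```text
[-0.4  2.8] [-0.4  2.7]
[[-1.0, -0.5], [-0.6, -0.9], [-0.3, -1.0], [0.3, -0.9], [0.5, -0.6]] end [-1.5 -1.1]
[[0.7, -0.4], [0.7, -0.2], [0.7, 0.1], [0.6, 0.4], [0.4, 0.5]] end [ 1.6 -0.7]
[[0.1, 0.7], [-0.2, 0.7], [-0.4, 0.6], [-0.6, 0.3], [-0.7, 0.1]] end [-0.2  1.7]
[[-0.7, -0.2], [-0.7, -0.4], [-0.4, -0.7], [-0.1, -0.8], [0.3, -0.8]] end [-1.8 -1.2]
[[0.7, -0.6], [0.9, -0.4], [1.0, 0.1], [1.0, 0.4], [0.7, 0.8]] end [ 2.5 -0.9]
[[0.4, 0.9], [-0.2, 1.1], [-0.7, 0.8], [-1.1, 0.6], [-1.3, 0.2]] end [-0.4  2.7]
[[-1.3, -0.4], [-1.0, -0.8], [-0.5, -1.0], [0.0, -1.1], [0.6, -1.0]] end [-2.6 -1.6]
[[1.0, -0.8], [1.3, -0.3], [1.4, 0.1], [1.2, 0.6], [0.7, 0.9]] end [ 3.  -1.1]
[[0.3, 1.1], [-0.3, 1.1], [-0.8, 0.9], [-1.2, 0.6], [-1.4, 0.1]] end [-0.4  2.7]
[[-1.3, -0.4], [-1.0, -0.8], [-0.5, -1.0], [0.0, -1.1], [0.6, -1.0]] end [-2.6 -1.6]
[[1.0, -0.8], [1.3, -0.3], [1.4, 0.1], [1.2, 0.6], [0.7, 0.9]] end [ 3.  -1.1]
[[0.3, 1.1], [-0.3, 1.1], [-0.8, 0.9], [-1.2, 0.6], [-1.4, 0.1]] end [-0.4  2.7]
```

>>> {"name": "drive_tool", "arguments": {"deltas": [[[-1.0,-0.5,0.2,0,0],[-0.6,-0.9,0.1,0,0],[-0.3,-1.0,0,0,0],[0.3,-0.9,0,0,0],[0.5,-0.6,0,0,0]]]}}

```text
clock: 18.9
eef_pos: [581.6, 22.0, 240.4]
tool_rot: [-0.0, 0.041, 0.999, -0.0]
ft_force: [-0.6, 0.3, -2.2]
opening: 18.7
gripper_force: 60.0
```

>>> {"name": "drive_tool", "arguments": {"deltas": [[[0.7,-0.4,0,0,0],[0.7,-0.2,0,0,0],[0.7,0.1,0,0,0],[0.6,0.4,0,0,0],[0.4,0.5,0,0,0]]]}}

```text
clock: 19.52
eef_pos: [552.9, 29.9, 241.6]
tool_rot: [0.003, 0.041, 0.999, 0.0]
ft_force: [3.6, -0.2, -0.9]
opening: 18.6
gripper_force: 60.0
```

>>> {"name": "drive_tool", "arguments": {"deltas": [[[0.1,0.7,0,0,0],[-0.2,0.7,0,0,0],[-0.4,0.6,0,0,0],[-0.6,0.3,0,0,0],[-0.7,0.1,0,0,0]]]}}

```text
clock: 20.15
eef_pos: [571.2, 52.0, 239.8]
tool_rot: [-0.001, 0.041, 0.999, -0.0]
ft_force: [0.1, -0.2, -0.7]
opening: 18.7
gripper_force: 60.0
```

```bash
python3 ax.py
```

```text
[571.2  52.  239.8] 18.721177201633488 59.99749302864075 [ 0.05 -0.21 -0.7 ] 20.15
[ -2.  -6. -27.] 58
[  1.  -6. -50.] 53
[  5.  -6. -70.] 51
[  8.  -6. -89.] 47
[  18.  -16. -106.] 471
128.00600133874752
```

>>> {"name": "drive_tool", "arguments": {"deltas": [[[-1.2,-0.4,0,0,0],[-1.3,-0.4,0,0,0],[-1.2,-0.4,0,0,0],[-1.0,0,0,0,0],[-0.8,0,0,0,0]]], "newtons": 20}}

```text
clock: 20.82
eef_pos: [625.6, 35.1, 240.3]
tool_rot: [-0.0, 0.041, 0.999, -0.0]
ft_force: [-1.1, -1.0, -0.6]
opening: 19.0
gripper_force: 19.6
```

```bash
python3 ax.py
```

```text
[625.6  35.1 240.3] 19.01702390323559 19.579192399978638 [-1.09 -0.97 -0.62] 20.825
[-10.  -6. -27.] 59
[ -9.  -5. -49.] 60
[ -8.  -5. -70.] 55
[ -7.  -5. -91.] 45
[ -35.   -5. -106.] 464
128.07169660101852
```

>>> {"name": "drive_tool", "arguments": {"deltas": [[[0.5,0,0,0,27],[0.5,0,0,0,0],[0,0,0,0,0],[0,0,0,0,0]]], "newtons": 60}}

```text
clock: 21.38
eef_pos: [615.1, 36.4, 240.9]
tool_rot: [0.0, 0.041, 0.999, 0.0]
ft_force: [0.2, 0.1, 0.4]
opening: 0.9
gripper_force: 0.0
```

```bash
python3 ax.py
```

```text
[615.1  36.4 240.9] 0.8737059837944877 0.0 [0.24 0.12 0.41] 21.375
[-120.  -30.  -29.] 141
[-103.  -28.  -49.] 118
[-89. -23. -70.] 64
[-74. -20. -90.] 60
[ -26.  -14. -107.] 476
128.03421385826357
```

>>> {"name": "drive_tool", "arguments": {"deltas": [[[2,-0.5,-2,0,60],[4.5,-1.2,0,0,60],[4.5,-1.2,0,0,60],[0,0,0,-0.12,60],[0,0,0,-0.12,60]]]}}

```text
clock: 22.05
eef_pos: [502.7, 16.2, 260.8]
tool_rot: [0.0, -0.081, 0.997, -0.0]
ft_force: [0.8, 0.1, 1.1]
opening: 47.2
gripper_force: 0.0
```

```bash
cat > lean.py <<'E'
from h import *
s=bot.sense(); print(s['eef_pos'].round(1),s['tool_rot'],s['opening'],s['clock'])
for n in('side','scene'):
    f=grab_frame(n); P=pts(f).reshape(-1,3)
    q=P[(abs(P[:,0]-510)<75)&(abs(P[:,1]-12)<32)&(P[:,2]>142)&(P[:,2]<s['eef_pos'][2]-14)]
    for z in range(142,250,10):
        k=q[(q[:,2]>=z)&(q[:,2]<z+10)]
        if len(k)>3: print(n,np.median(k,0).round(0),np.ptp(k[:,:2],0).round(0),len(k))
f=grab_frame('wrist'); save(f,'w3.png')
E
python3 lean.py
```

```text
[502.7  16.2 260.8] [ 4.91245443e-04 -8.08074270e-02  9.96729610e-01 -6.04221156e-05] 47.21460256157489 22.05
side [544.  17. 147.] [17.  8.] 35
side [537.  15. 157.] [16.  8.] 26
side [530.  14. 166.] [24.  9.] 35
side [519.   9. 178.] [21. 11.] 36
side [516.   9. 188.] [25. 18.] 56
side [508.   8. 197.] [28. 15.] 61
side [500.   7. 207.] [29. 15.] 62
side [489.   7. 218.] [27. 21.] 83
side [489.  10. 224.] [13. 18.] 39
scene [547.  24. 147.] [20. 12.] 41
scene [539.  23. 158.] [17. 11.] 40
scene [532.  21. 167.] [14. 12.] 41
scene [525.  21. 176.] [22. 18.] 37
scene [520.  21. 187.] [28. 19.] 72
scene [513.  22. 197.] [24. 18.] 67
scene [506.  20. 207.] [22. 18.] 74
scene [497.  18. 217.] [28. 19.] 84
scene [490.  15. 224.] [16. 17.] 54
```

View pics/w3.png

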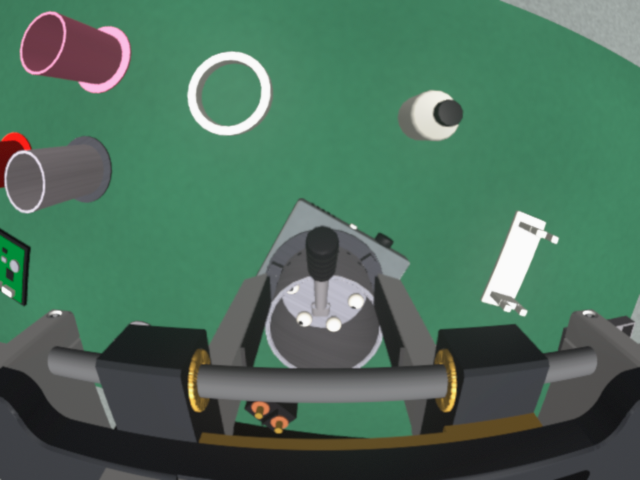

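The wrist view shows the stirrer standing in the pot and leaning on its near rim. The grip is at (322,250), centred between the fingers, and the beads are all inside the pot. I'll regrasp it here.

>>> {"name": "drive_tool", "arguments": {"deltas": [[[-0.1,-0.1,4,0,60],[0,0,2.9,0,60],[0,0,0,0,0],[0,0,0,0,0],[0,0,0,0,0]]], "newtons": 60}}

```text
clock: 22.82
eef_pos: [505.6, 15.3, 193.3]
tool_rot: [0.002, -0.079, 0.997, -0.0]
ft_force: [0.2, 0.0, -1.2]
opening: 29.9
gripper_force: 0.0
```

>>> {"name": "drive_tool", "arguments": {"deltas": [[[0,0,0,0,0],[0,0,-2,0,0],[0,0,-4,0,0],[0,0,-4,0,0],[0,0,-4,0,0]]]}}

```text
clock: 23.45
eef_pos: [503.9, 15.5, 332.8]
tool_rot: [-0.0, -0.079, 0.997, -0.0]
ft_force: [-0.1, -0.3, -1.4]
opening: 18.7
gripper_force: 60.0
```

>>> {"name": "drive_tool", "arguments": {"deltas": [[[0,0,-4,0,0],[0,0,-2,0,0],[0,0,0,0,0]]]}}

```text
clock: 23.82
eef_pos: [505.1, 15.3, 393.6]
tool_rot: [0.002, -0.079, 0.997, -0.001]
ft_force: [-0.0, 0.7, -1.5]
opening: 18.9
gripper_force: 60.0
```

```bash
python3 ax.py
```

```text
[505.1  15.3 393.6] 18.92527614010327 59.99295115470886 [-0.03  0.7  -1.47] 23.825
[ 27.  -1. -30.] 105
[ 41.   1. -50.] 104
[ 55.   4. -70.] 96
[ 71.   6. -90.] 84
[  87.    7. -110.] 84
[ 102.    6. -130.] 59
[ 114.    9. -145.] 31
242.94426549795048
```

>>> {"name": "drive_tool", "arguments": {"deltas": [[[0,0,0,0,0],[0,0,0,0,0]]], "newtons": 8}}

```text
clock: 24.12
eef_pos: [503.6, 15.5, 389.8]
tool_rot: [-0.002, -0.079, 0.997, 0.0]
ft_force: [0.8, 0.3, -1.3]
opening: 19.9
gripper_force: 8.0
```

>>> {"name": "drive_tool", "arguments": {"deltas": [[[0,0,0,0,0],[0,0,0,0,0]]], "newtons": 4.5}}

```text
clock: 24.38
eef_pos: [504.2, 15.5, 391.1]
tool_rot: [-0.0, -0.079, 0.997, 0.0]
ft_force: [0.4, 0.3, -1.6]
opening: 20.2
gripper_force: 4.5
```

```bash
python3 ax.py
```

```text
[504.2  15.5 391.1] 20.16402570615638 4.499974697828293 [ 0.41  0.26 -1.58] 24.375
[  3.  -5. -30.] 85
[  6.  -4. -50.] 85
[ 11.  -3. -70.] 79
[ 14.  -3. -90.] 70
[  18.   -2. -110.] 70
[  22.   -1. -129.] 63
[  26.   -4. -147.] 56
[  29.   -4. -170.] 47
[  32.   -4. -184.] 22
200.5512466846236
```

>>> {"name": "drive_tool", "arguments": {"deltas": [[[0,0,0,0,0],[0,0,0,0,0]]], "newtons": 3.6}}

```text
clock: 24.68
eef_pos: [504.3, 15.5, 391.5]
tool_rot: [0.0, -0.079, 0.997, -0.0]
ft_force: [0.2, 0.3, -2.0]
opening: 19.9
gripper_force: 3.6
```

>>> {"name": "drive_tool", "arguments": {"deltas": [[[0,0,0,0,0],[0,0,0,0,0]]], "newtons": 60}}

```text
clock: 24.92
eef_pos: [504.3, 15.4, 391.5]
tool_rot: [0.0, -0.079, 0.997, -0.0]
ft_force: [-0.3, -0.0, -1.3]
opening: 19.2
gripper_force: 60.0
```

```bash
python3 ax.py
python3 - <<'E'
from h import *
f=grab_frame('scene'); P=pts(f); c=bot.sense()['eef_pos'];d=P-c
q=P[(np.hypot(d[...,0],d[...,1])<100)&(d[...,2]<-15)&(P[...,2]>142)]
for z in range(-20,-240,-20):
    k=q[(q[:,2]-c[2]<z)&(q[:,2]-c[2]>=z-20)]
    if len(k)>3: print((np.median(k,0)-c).round(0),np.ptp(k[:,:2],0).round(0),len(k))
E
```

```text
[504.3  15.4 391.5] 19.166976436051378 59.9989253282547 [-0.31 -0.05 -1.27] 24.925
[  2.  -5. -30.] 86
[  7.  -4. -50.] 86
[ 10.  -4. -69.] 75
[ 14.  -3. -89.] 73
[  18.   -2. -111.] 75
[  22.   -2. -130.] 62
[  26.   -4. -148.] 57
[  29.   -4. -169.] 46
[  32.   -4. -185.] 21
202.42658522682825
[  8.   3. -32.] [12. 13.] 71
[ 11.   4. -49.] [13. 12.] 82
[ 14.   5. -69.] [12. 10.] 76
[ 18.   5. -89.] [13. 11.] 75
[  22.    5. -109.] [11. 12.] 66
[  26.    6. -129.] [11. 10.] 62
[  29.    6. -150.] [13. 19.] 101
[  32.    7. -170.] [10. 20.] 82
[  35.    7. -184.] [ 8. 18.] 38
```

```bash
cat > beads.py <<'E'
from h import *
C=np.array([592.3,31.7])
s=bot.sense(); f=grab_frame('wrist'); save(f,'w4.png'); px=f['pixels']; m=px.min(-1)>185
out=[]
n,l,st,ct=cv2.connectedComponentsWithStats(m.astype(np.uint8))
for i in range(1,n):
    if st[i,4]<15: continue
    p=wpt(f,s,*ct[i],49)[:2]-C
    if np.hypot(*p)<60: print('wrist',ct[i].round(0),p.round(0),st[i,4])
f=grab_frame('scene');P=pts(f)
m=(np.hypot(P[...,0]-C[0],P[...,1]-C[1])<48)&(P[...,2]<70)&(f['pixels'].min(-1)>200)
n,l,st,ct=cv2.connectedComponentsWithStats(m.astype(np.uint8))
for i in range(1,n):
    if st[i,4]>4: print('scene',(np.median(P[l==i],0)[:2]-C).round(0),st[i,4])
E
python3 beads.py
```

```text
wrist [316. 241.] [-21. -14.] 48
wrist [341. 245.] [-22.  23.] 241
wrist [301. 250.] [ -5. -34.] 185
wrist [344. 260.] [ 1. 30.] 215
wrist [301. 264.] [ 17. -31.] 53
scene [-31. -22.] 29
scene [ -2. -35.] 32
scene [-40.   2.] 34
scene [-27.  15.] 37
```

>>> {"name": "drive_tool", "arguments": {"deltas": [[[-2.0,0.2,0,0,0],[-2.5,0.3,0,0,0],[-1.5,0.1,0,0,0],[0,0,2,0,0],[0,0,4,0,0]]]}}

```text
clock: 25.75
eef_pos: [564.2, 30.7, 332.9]
tool_rot: [0.002, -0.079, 0.997, -0.001]
ft_force: [0.1, 0.1, -0.7]
opening: 18.9
gripper_force: 60.0
```

>>> {"name": "drive_tool", "arguments": {"deltas": [[[0,0,4,0,0],[0,0,3,0,0],[0,0,1,0,0],[0,0,0.6,0,0],[0,0,0.6,0,0]]]}}

```text
clock: 26.38
eef_pos: [563.7, 30.7, 240.8]
tool_rot: [0.001, -0.079, 0.997, -0.0]
ft_force: [0.3, -0.2, -1.6]
opening: 19.1
gripper_force: 60.0
```

>>> {"name": "drive_tool", "arguments": {"deltas": [[[0,0,0,0,0]]]}}

```text
clock: 26.5
eef_pos: [562.9, 30.8, 240.0]
tool_rot: [0.0, -0.079, 0.997, -0.0]
ft_force: [0.2, -0.1, -1.5]
opening: 19.0
gripper_force: 60.0
```

```bash
python3 ax.py
python3 - <<'E'
import numpy as np
# ellipse centre shifted to a=-0.4cm; start (-.5,0)
i=np.arange(0,66); ph=np.radians(165+24*(i-1))
ra=np.interp(i,[1,16,26,65],[13,16,28,28]); rb=np.interp(i,[1,16,26,65],[13,16,28,28]); ca=np.interp(i,[1,16,26],[0,0,-4])
w=np.round(np.c_[ca+ra*np.cos(ph),rb*np.sin(ph)]/10,1); w[0]=[-.5,0]; d=np.round(np.diff(w,axis=0),1)
for k in range(0,65,5): print(d[k:k+5].tolist(), 'end',w[k+5])
E
```

```text
[562.9  30.8 240. ] 18.97067208461465 59.99886453151703 [ 0.23 -0.12 -1.5 ] 26.5
[  2.  -5. -31.] 50
[  6.  -4. -51.] 52
[ 10.  -4. -70.] 49
[ 14.  -3. -90.] 46
[  29.   -1. -106.] 468
128.04585345436305
[[-0.8, 0.3], [0.0, -0.5], [0.2, -0.5], [0.4, -0.4], [0.5, -0.3]] end [-0.2 -1.4]
[[0.6, 0.0], [0.5, 0.3], [0.4, 0.4], [0.2, 0.6], [-0.1, 0.6]] end [1.4 0.5]
[[-0.3, 0.6], [-0.6, 0.3], [-0.6, 0.1], [-0.6, -0.1], [-0.5, -0.4]] end [-1.2  1. ]
[[-0.3, -0.6], [-0.2, -0.7], [0.1, -0.7], [0.4, -0.6], [0.7, -0.5]] end [-0.5 -2.1]
[[0.9, 0.0], [0.8, 0.3], [0.7, 0.7], [0.3, 1.0], [-0.1, 1.1]] end [2.1 1. ]
[[-0.5, 1.0], [-1.0, 0.6], [-1.1, 0.2], [-1.2, -0.3], [-0.9, -0.7]] end [-2.6  1.8]
[[-0.5, -1.1], [-0.1, -1.1], [0.5, -1.1], [0.8, -0.8], [1.1, -0.5]] end [-0.8 -2.8]
[[1.1, 0.1], [1.1, 0.5], [0.7, 0.9], [0.3, 1.2], [-0.2, 1.1]] end [2.2 1. ]
[[-0.6, 1.0], [-1.0, 0.6], [-1.1, 0.2], [-1.2, -0.3], [-0.9, -0.7]] end [-2.6  1.8]
[[-0.5, -1.1], [-0.1, -1.1], [0.5, -1.1], [0.8, -0.8], [1.1, -0.5]] end [-0.8 -2.8]
[[1.1, 0.1], [1.1, 0.5], [0.7, 0.9], [0.3, 1.2], [-0.2, 1.1]] end [2.2 1. ]
[[-0.6, 1.0], [-1.0, 0.6], [-1.1, 0.2], [-1.2, -0.3], [-0.9, -0.7]] end [-2.6  1.8]
[[-0.5, -1.1], [-0.1, -1.1], [0.5, -1.1], [0.8, -0.8], [1.1, -0.5]] end [-0.8 -2.8]
```

>>> {"name": "drive_tool", "arguments": {"deltas": [[[-0.8,0.3,0.2,0,0],[0.0,-0.5,0.1,0,0],[0.2,-0.5,0,0,0],[0.4,-0.4,0,0,0],[0.5,-0.3,0,0,0]]]}}

```text
clock: 27.18
eef_pos: [561.5, 16.0, 236.5]
tool_rot: [-0.0, -0.079, 0.997, -0.0]
ft_force: [0.5, 0.2, -1.4]
opening: 19.3
gripper_force: 60.0
```

>>> {"name": "drive_tool", "arguments": {"deltas": [[[0.6,0,0,0,0],[0.5,0.3,0,0,0],[0.4,0.4,0,0,0],[0.2,0.6,0,0,0],[-0.1,0.6,0,0,0]]]}}

```text
clock: 27.8
eef_pos: [542.9, 33.4, 236.5]
tool_rot: [0.0, -0.079, 0.997, 0.0]
ft_force: [0.3, 0.3, -1.0]
opening: 19.0
gripper_force: 60.0
```

>>> {"name": "drive_tool", "arguments": {"deltas": [[[-0.3,0.6,0,0,0],[-0.6,0.3,0,0,0],[-0.6,0.1,0,0,0],[-0.6,-0.1,0,0,0],[-0.5,-0.4,0,0,0]]]}}

```text
clock: 28.42
eef_pos: [568.5, 41.7, 236.3]
tool_rot: [-0.0, -0.079, 0.997, -0.0]
ft_force: [0.0, 0.1, -1.6]
opening: 19.4
gripper_force: 60.0
```

>>> {"name": "drive_tool", "arguments": {"deltas": [[[-0.3,-0.6,0,0,0],[-0.2,-0.7,0,0,0],[0.1,-0.7,0,0,0],[0.4,-0.6,0,0,0],[0.7,-0.5,0,0,0]]]}}

```text
clock: 29.05
eef_pos: [565.5, 9.5, 236.4]
tool_rot: [-0.0, -0.079, 0.997, 0.0]
ft_force: [-0.1, -0.4, -1.0]
opening: 18.8
gripper_force: 60.0
```

```bash
python3 ax.py
```

```text
[565.5   9.5 236.4] 18.768300067294998 59.99900579452515 [-0.09 -0.44 -0.97] 29.05
[  2.  -5. -31.] 47
[  6.  -4. -50.] 53
[ 10.  -3. -70.] 47
[ 14.  -2. -95.] 71
[  28.   12. -103.] 436
128.00743877841398
```

Tracking is good and the tilt is unchanged. I'll widen the turns.

>>> {"name": "drive_tool", "arguments": {"deltas": [[[0.9,0,0,0,0],[0.8,0.3,0,0,0],[0.7,0.7,0,0,0],[0.3,1.0,0,0,0],[-0.1,1.1,0,0,0]]]}}

```text
clock: 29.72
eef_pos: [535.4, 37.3, 236.7]
tool_rot: [0.001, -0.079, 0.997, -0.0]
ft_force: [1.6, -0.8, -2.0]
opening: 19.3
gripper_force: 60.0
```

>>> {"name": "drive_tool", "arguments": {"deltas": [[[-0.5,1.0,0,0,0],[-1.0,0.6,0,0,0],[-1.1,0.2,0,0,0],[-1.2,-0.3,0,0,0],[-0.9,-0.7,0,0,0]]]}}

```text
clock: 30.35
eef_pos: [579.3, 51.3, 235.4]
tool_rot: [-0.003, -0.079, 0.997, -0.001]
ft_force: [-3.1, -3.8, -0.8]
opening: 18.8
gripper_force: 59.9
```

>>> {"name": "drive_tool", "arguments": {"deltas": [[[-0.5,-1.1,0,0,0],[-0.1,-1.1,0,0,0],[0.5,-1.1,0,0,0],[0.8,-0.8,0,0,0],[1.1,-0.5,0,0,0]]]}}

```text
clock: 30.98
eef_pos: [569.3, 3.0, 236.6]
tool_rot: [0.0, -0.079, 0.997, 0.0]
ft_force: [-0.2, 0.9, -1.5]
opening: 19.4
gripper_force: 60.0
```

>>> {"name": "drive_tool", "arguments": {"deltas": [[[1.1,0.1,0,0,0],[1.1,0.5,0,0,0],[0.7,0.9,0,0,0],[0.3,1.2,0,0,0],[-0.2,1.1,0,0,0]]]}}

```text
clock: 31.6
eef_pos: [534.4, 36.7, 236.8]
tool_rot: [0.0, -0.079, 0.997, -0.001]
ft_force: [2.5, -0.7, -1.4]
opening: 19.0
gripper_force: 60.0
```

>>> {"name": "drive_tool", "arguments": {"deltas": [[[-0.6,1.0,0,0,0],[-1.0,0.6,0,0,0],[-1.1,0.2,0,0,0],[-1.2,-0.3,0,0,0],[-0.9,-0.7,0,0,0]]]}}

```text
clock: 32.22
eef_pos: [579.6, 52.2, 235.3]
tool_rot: [-0.002, -0.079, 0.997, 0.001]
ft_force: [-3.2, -0.8, -0.4]
opening: 19.1
gripper_force: 59.9
```

```bash
python3 ax.py
```

```text
[579.6  52.2 235.3] 19.057866920219958 59.85858500003815 [-3.18 -0.82 -0.37] 32.225
[  0.  -6. -30.] 48
[  3.  -5. -49.] 50
[  7.  -5. -70.] 50
[  9.  -7. -99.] 138
[  11.   -8. -102.] 355
128.01404123445127
```

>>> {"name": "drive_tool", "arguments": {"deltas": [[[-0.5,-1.1,0,0,0],[-0.1,-1.1,0,0,0],[0.5,-1.1,0,0,0],[0.8,-0.8,0,0,0],[1.1,-0.5,0,0,0]]]}}

```text
clock: 32.9
eef_pos: [569.4, 2.8, 236.6]
tool_rot: [0.0, -0.079, 0.997, -0.0]
ft_force: [-0.2, -0.8, -1.1]
opening: 19.0
gripper_force: 59.9
```

>>> {"name": "drive_tool", "arguments": {"deltas": [[[1.1,0.1,0,0,0],[1.1,0.5,0,0,0],[0.7,0.9,0,0,0],[0.3,1.2,0,0,0],[-0.2,1.1,0,0,0]]]}}

```text
clock: 33.52
eef_pos: [535.3, 36.8, 237.2]
tool_rot: [0.002, -0.079, 0.997, -0.001]
ft_force: [3.5, -2.0, -1.0]
opening: 19.1
gripper_force: 59.9
```

>>> {"name": "drive_tool", "arguments": {"deltas": [[[-0.6,1.0,0,0,0],[-1.0,0.6,0,0,0],[-1.1,0.2,0,0,0],[-1.2,-0.3,0,0,0],[-0.9,-0.7,0,0,0]]]}}

```text
clock: 34.15
eef_pos: [579.4, 51.6, 235.0]
tool_rot: [-0.003, -0.079, 0.997, -0.0]
ft_force: [-2.5, -3.8, -1.4]
opening: 18.9
gripper_force: 59.9
```

>>> {"name": "drive_tool", "arguments": {"deltas": [[[0.5,-0.7,0,0,0],[0.7,-0.7,0,0,0],[0.7,-0.4,0,0,0],[0,0,-2,0,0],[0,0,-4,0,0]]]}}

```text
clock: 34.78
eef_pos: [562.5, 31.4, 295.1]
tool_rot: [-0.002, -0.079, 0.997, 0.001]
ft_force: [0.4, -0.4, -1.1]
opening: 19.0
gripper_force: 59.9
```

>>> {"name": "drive_tool", "arguments": {"deltas": [[[0,0,-5,0,0],[0,0,-5,0,0],[0,0,-2,0,0],[0,0,0,0,0]]]}}

```text
clock: 35.28
eef_pos: [565.0, 31.2, 419.2]
tool_rot: [0.003, -0.079, 0.997, -0.0]
ft_force: [-0.9, -0.1, -1.3]
opening: 19.0
gripper_force: 59.9
```

```bash
python3 ax.py; python3 beads.py
```

```text
[565.   31.2 419.2] 19.047685885294072 59.920785427093506 [-0.93 -0.09 -1.32] 35.275
[ -0.  -5. -30.] 95
[  3.  -4. -50.] 90
[  7.  -4. -70.] 85
[ 10.  -4. -90.] 74
[  13.   -4. -110.] 72
[  17.   -3. -129.] 68
[  20.   -5. -149.] 64
[  24.   -5. -170.] 57
[  26.   -5. -185.] 29
229.14712239904145
wrist [320. 210.] [-2. -0.] 2829
scene [-27. -27.] 26
scene [-37. -10.] 33
scene [-36.  17.] 32
scene [ 22. -28.] 15
```

>>> {"name": "drive_tool", "arguments": {"deltas": [[[0.7,-2,0,0,0],[1.8,-4.3,0,0,0],[1.8,-4.3,0,0,0],[1.8,-4.3,0,0,0],[1.8,-4.3,0,0,0]]]}}

```text
clock: 36.05
eef_pos: [515.7, -171.8, 414.2]
tool_rot: [-0.001, -0.079, 0.997, 0.001]
ft_force: [0.6, 0.3, -1.5]
opening: 19.1
gripper_force: 59.9
```

>>> {"name": "drive_tool", "arguments": {"deltas": [[[1.8,-4.3,0,0,0],[1.8,-4.3,0,0,0],[1.7,-3.3,1,0,0],[0.5,-1,2,0,0],[0,0,2,0,0]]]}}

```text
clock: 36.67
eef_pos: [478.6, -308.1, 363.4]
tool_rot: [-0.001, -0.078, 0.997, 0.001]
ft_force: [-0.1, 0.8, -1.1]
opening: 19.1
gripper_force: 59.9
```

>>> {"name": "drive_tool", "arguments": {"deltas": [[[0,0,0,0,0],[0,0,0,0,0]]]}}

```text
clock: 36.92
eef_pos: [479.8, -307.1, 366.2]
tool_rot: [-0.0, -0.079, 0.997, 0.0]
ft_force: [-0.3, -0.1, -1.5]
opening: 18.9
gripper_force: 59.9
```

```bash
python3 ax.py
python3 - <<'E'
from h import *
f=grab_frame('scene'); P=pts(f); c=bot.sense()['eef_pos'];d=P-c
q=P[(np.hypot(d[...,0],d[...,1])<100)&(d[...,2]<-15)&(P[...,2]>142)]
for z in range(-60,-240,-20):
    k=q[(q[:,2]-c[2]<z)&(q[:,2]-c[2]>=z-20)]
    if len(k)>3: print((np.median(k,0)-c).round(0),np.ptp(k[:,:2],0).round(0),len(k))
E
```

```text
[ 479.8 -307.1  366.2] 18.916930297887557 59.920538663864136 [-0.3  -0.14 -1.45] 36.925
[  1.  -6. -32.] 80
[  4.  -5. -49.] 103
[  8.  -4. -70.] 91
[ 11.  -4. -90.] 92
[  14.   -3. -112.] 75
[  17.   -3. -130.] 69
[  21.   -6. -146.] 68
[  24.   -7. -171.] 47
[  26.   -6. -185.] 20
177.0385133147165
[ 10.   4. -70.] [14.  8.] 58
[ 13.   5. -89.] [12.  8.] 55
[  16.    5. -110.] [13.  9.] 55
[  19.    6. -131.] [12.  7.] 52
[  23.    7. -150.] [13. 20.] 66
[  26.    7. -169.] [11. 19.] 62
[  29.    6. -185.] [10. 18.] 33
```

>>> {"name": "drive_tool", "arguments": {"deltas": [[[0,0,3,0,0],[0,0,4,0,0],[0,0,4,0,0],[0,0,3,0,0],[0,0,1.2,0,0]]]}}

```text
clock: 37.65
eef_pos: [479.4, -306.7, 213.1]
tool_rot: [-0.001, -0.079, 0.997, 0.001]
ft_force: [-0.9, 0.4, -1.5]
opening: 18.9
gripper_force: 59.9
```

>>> {"name": "drive_tool", "arguments": {"deltas": [[[0,0,0.8,0,0],[0,0,0.4,0,0],[0,0,0,0,0],[0,0,0,0,60],[0,0,0,0,80]]]}}

```text
clock: 38.28
eef_pos: [480.4, -307.9, 203.5]
tool_rot: [0.001, -0.079, 0.997, -0.001]
ft_force: [-0.3, 0.5, 0.0]
opening: 35.3
gripper_force: 0.0
```

>>> {"name": "drive_tool", "arguments": {"deltas": [[[0,0,0,0,80],[0,0,0,0,80],[0,0,0,0,80],[0,0,0,0,80]]]}}

```text
clock: 38.78
eef_pos: [479.8, -307.4, 202.4]
tool_rot: [-0.0, -0.079, 0.997, 0.0]
ft_force: [0.3, -0.8, -0.5]
opening: 73.9
gripper_force: 0.0
```

```bash
python3 up.py
```

```text
[ 479.8 -307.4  202.4] 73.9217164581737 38.775
side [ 474. -317.  136.] [14.  7.] 33
side [ 471. -317.  146.] [13.  8.] 30
side [ 465. -319.  156.] [8. 2.] 9
side [ 459. -323.  174.] [7. 4.] 10
side [ 456. -324.  186.] [10.  4.] 28
side [ 455. -324.  198.] [14.  4.] 38
side [ 455. -324.  208.] [16.  4.] 45
side [ 448. -324.  223.] [19. 16.] 82
side [ 449. -317.  228.] [17. 17.] 111
scene [ 476. -308.  137.] [11.  9.] 23
scene [ 472. -309.  148.] [12. 10.] 29
scene [ 468. -309.  161.] [10.  9.] 23
scene [ 468. -309.  173.] [12. 12.] 22
scene [ 466. -308.  184.] [12. 16.] 37
scene [ 465. -313.  197.] [36. 43.] 50
scene [ 480. -343.  207.] [37. 43.] 57
scene [ 480. -342.  220.] [41. 82.] 58
scene [ 485. -345.  232.] [39. 81.] 34
```

>>> {"name": "drive_tool", "arguments": {"deltas": [[[0,0,-3,0,80],[0,0,-5,0,80],[0,0,-5,0,80],[-2,5,0,0,80],[-2,5,0,0,80]]]}}

```text
clock: 39.5
eef_pos: [504.1, -202.0, 333.5]
tool_rot: [0.001, -0.078, 0.997, -0.001]
ft_force: [0.2, 0.4, -1.2]
opening: 75.4
gripper_force: 0.0
```

>>> {"name": "drive_tool", "arguments": {"deltas": [[[-2,5,0,0,80],[-2,5,0,0,80],[-2,5,0,0,80],[0,0,0,0,80],[0,0,0,0,80]]]}}

```text
clock: 40.12
eef_pos: [539.1, -45.1, 332.4]
tool_rot: [-0.0, -0.079, 0.997, -0.0]
ft_force: [0.4, -0.7, 0.2]
opening: 75.3
gripper_force: 0.0
```

Run:
```python
from h import *
s=bot.sense(); print(s['eef_pos'],s['clock'])
f=grab_frame('side'); a=cv2.cvtColor(f['pixels'],cv2.COLOR_RGB2BGR)
w=grab_frame('wrist'); b=cv2.cvtColor(w['pixels'],cv2.COLOR_RGB2BGR)
cv2.imwrite('pics/fin.png',np.hstack([cv2.resize(b,(480,360)),cv2.resize(a[300:430,270:370],None,fx=2.77,fy=2.77)[:360]]))
```

```text
[539.13410948 -45.08303118 332.41631769] 40.125
```

View pics/fin.png

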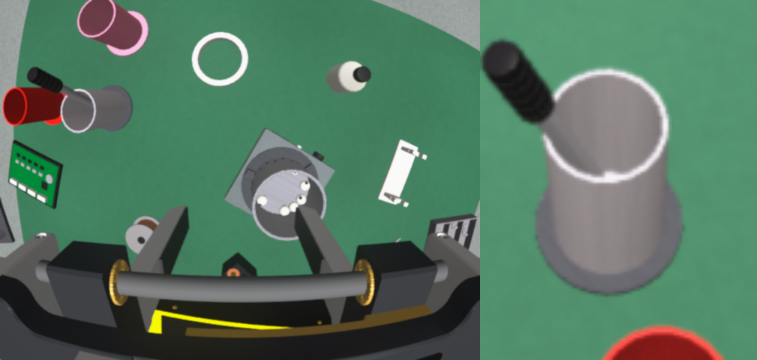

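The picture shows the stirrer standing in the grey cup and leaning on its rim, at (50,80) in the left panel, with the arm clear. The visible beads are still in the pot around (262-305,173-211). I'll hand the job in.

```bash
python3 -c "
from cell import ticket
print(ticket.finish_job())"
```

```text
the job is handed in; nothing more can be done
None
```

I handed the job in at about 40 s of the 72 s, with no verdict returned: the stirrer stands let go in the grey cup after about four turns in the pot, but I could not see all eight beads or confirm that at least seven moved, and an early drop shifted the screwdriver by an estimated 10 mm (limit 30 mm).

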